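# Snap the pipe clamp shut with pliers

### The arm

A 6-joint arm with a two-finger parallel gripper is mounted at the origin on a cart in front of the work surface, level with it; the furniture and walls round the work are solid. World frame = base frame: x ahead of the robot, y to its left, z up, the work surface at z = 0. Lengths are in m, angles in degrees, forces in N, time in s.
With the tool pointing down it reaches from about 0.375 to 0.9 m from the base axis. Payload 3.1 kg.
Tool frame: the origin (TCP) lies midway between the tips of the shut fingers; the grasp point (between the pads) lies bot.hold_point_z behind it (bot.hold_point_z is the distance from the TCP to the grasp point, in m); z points along the fingers, y is the direction in which the jaws open and shut (so a half turn about z gives the same grasp; the last joint's range is limited). The gripper opens to 87 mm and grips with 3 to 60 N. Pads are 19 mm wide; open, the fingers measure 117 mm over their backs; the gripper's body (75 mm by 190 mm) begins 51 mm behind the grasp point.
Start: joints at [-79.784, 30.224, 82.088, -0, 67.689, -10.227], TCP at [0.218, -0.586, 0.223] pointing down, gripper open.
Joint ranges: [-176.69, 176.69], [-43.24, 126.21], [12.49, 139.97], [-82, 262], [0, 151.66], [-163.58, 163.58]. Speed limits (degrees/s): [159.86, 159.86, 180, 180, 180, 180].

### API

Orientations are given as a 3x3 rotation matrix whose columns are the frame's x, y, z axes.
In Python, from rig import bot, vision, hand_in gives the robot as it stands. The module is installed in compiled form; this text tells all that it offers.
- The arm moves only by the shell command python3 -m handwheel 'ROWS'. ROWS is JSON, a list of rows, each an object of numbers: "hand": the gripper's target within -1 to 1 (fully open at 1, half-way at 0, shut at -1); "dx", "dy", "dz": the shift along the world's x, y, z in cm; "wx", "wy", "wz": the turn, a rotation vector about the world's x, y, z in rad. In form: [{"hand": .., "dx": .., "dy": .., "dz": .., "wx": .., "wy": .., "wz": ..}, ...]. A call has 1 to 10 rows; each row shifts and turns the commanded pose from where the row before left it; what a row does not reach is not made up. A row lasts 1/10 s, in which the tool goes at most 50 mm and 8.59 degrees, less where a joint would pass 70% of its speed; a pose out of reach is approached as far as the arm can. A call with a gripper value outside its range is refused whole. The fingers move at their own pace and stop on an object; the grip force is fixed at half the most. Time passes only in rows, so rows that do not move let the fingers close. It gives the time, the measured TCP pose, the force and the opening at its end, in the units of the state.
- bot.read_state(): the state, without advancing time (a new reading comes with each control period).
- vision.capture(name): name is "scene" or "side" or "wrist"; returns (picture, depth): 480x640x3 uint8, red, green, blue; 480x640 float32, m along the optical axis (not along the pixel's ray), 0 where there is no reading.
- vision.get_calibration(name): a dict with "fx", "fy", "cx", "cy" (pixels), "rvec" (rotation vector, rad) and "tvec" (3), from world to camera coordinates, as OpenCV has them. Camera axes: x right, y down, z forward; pixel columns grow to the right and rows downward; lengths in m; the calibration is good to about 2 mm. A picture is of the moment at which its call begins: read the wrist's pose just before it. get_calibration takes no time and is no camera call; for the wrist camera it gives the pose at the moment of the call.
- hand_in(): hands the job in, once; it reports no verdict.
The state is a dict: "time_s": time; "joint_positions": joint angles; "qvel": joint speeds; "tau": joint torques, N m; "position": TCP position; "tcp_rot": TCP orientation; "force": force on the tool from outside, world axes, zero at the start; "moment": the same for the moment, N m; "opening": opening from 0.0 (shut) to 1.0 (fully open).
Only numpy, scipy, OpenCV 4.12 (cv2) and the standard library are available. Lean on these libraries where they do the work, as an engineer would, in place of code of your own. Each camera call takes 0.05 s, during which the arm holds its last target.

### The job

The yellow snap clamp on the outlet pipe of the water filter is still open. Take the sprung green pliers from the cork mat, put their jaws either side of the clamp's two upright tabs and squeeze just until the clamp clicks shut, without crushing it further, then lay the pliers flat on the cork mat again. Touch the filter and clamp only with the pliers, and leave the mug, the tin and the egg timer where they stand.

Things in the scene. Friction and masses are not known exactly. Their poses are not given: they have to be found in the camera images.
- pliers_grip (a point): Where to grip the pliers: midway between the handles and half-way up, 13 mm above the underside. x points to the nose, y from handle to handle, z up. Sprung open they measure about 66 mm over the handles' outsides here. Handles 26 mm high, 78 mm long: from 43 mm behind this point to 35 mm ahead. The spring pushes each handle outwards with 7 N when open, 13 N nearly closed.
- pliers_nose (a point): Midway between the jaws where they should bear on the tabs: 115 mm ahead of pliers_grip along x, same height. Jaws here 36 mm apart inside when sprung open, 14 mm high, 8 mm thick; tips 11 mm further ahead. Each mm that the handles close at pliers_grip closes the jaws here by 0.77 mm.
- pliers: Sprung steel pliers with green handles, 170 mm long, 0.13 kg, balanced near pliers_grip, lying flat with the pivot pin upright. Origin under the pivot, 65 mm ahead of pliers_grip and 50 mm behind pliers_nose; pivot 22 mm high. Squeezing the handles together closes the jaws. The frame belongs to one half, so it turns a little as they close.
- pliers_half (a joint): Closing angle of the pliers in rad: 0 sprung open, 0.62 fully closed.
- tabs_mid (a point): Point midway (within 2 mm) between the clamp's two upright yellow tabs, 38 mm in front of the pipe's axis, at the tabs' half height, 75 mm above the worktop. x points to the pipe, y across the tabs, z up. Tabs: plates 4 mm thick, 24 mm high, 16 mm long in x. Open, they measure 17 to 24 mm over their outsides (differs from clamp to clamp). Nothing above them. The clamp turns easily on the pipe.
- catch (a joint): How far one tab has moved towards the other, m: 0 open, 0.008 clicked shut. Its resistance rises to about 14 N within the first 2 mm, then fades; past 4 mm it jumps by itself to 8 mm (the click) and stays. Pressed further it resists by 20 N per mm and more, and is crushed at 8.9 mm (about 34 N at the jaws).
- filter: Bench-top water filter, fixed: white base plate 200 x 110 x 14 mm, upright white outlet pipe 28 mm thick and 145 mm tall at the front with the yellow clamp, round white cartridge with blue cap, 95 mm across and 190 mm tall, standing 85 mm behind the pipe (+x). Origin on the worktop under the pipe's axis; the base reaches 58 mm in front of it.
- mat: Cork mat, fixed, 240 mm (x) by 150 mm (y), 4 mm thick; origin at the centre of its underside. The pliers lie on it at the start and belong there at the end.
- mug_blue: Mug with blue dots, 93 mm tall, standing; origin under its centre. A bystander.
- tin_tuna: Flat tin, 86 mm across, 40 mm tall; origin under its centre. A bystander.
- egg_timer: Egg timer with red top, 59 mm across, 52 mm tall; origin under its centre. A bystander.

How it is judged (in metres and radians):
On the way, in this order (a step that is already met when the one before it is completed fails the run):
1. the pliers' jaws are round the tabs of the clamp, which is still open (jaw point within 20 mm of the middle of the tabs, catch under 3 mm) (distance between pliers_nose and tabs_mid below 0.02 m and value of joint catch below 0.003 m), for 0.1 s.
2. the clamp has clicked shut between the squeezed jaws (catch past 6.5 mm, pliers closed past 0.25 rad, jaw point still within 30 mm of the tabs) (value of joint catch above 0.0065 m and value of joint pliers_half above 0.25 rad and distance between pliers_nose and tabs_mid below 0.03 m), for 0.04 s.
At the end, for the whole second after the job is handed in: The clamp is still shut (catch past 6.5 mm); the pliers lie flat (within 7 degrees) and at rest on the cork mat, with both the grip point and the jaw point within the mat's outline (value of joint catch above 0.0065 m and x of pliers_grip in the frame of mat between -0.115 and 0.115 m and x of pliers_nose in the frame of mat between -0.115 and 0.115 m and y of pliers_grip in the frame of mat between -0.07 and 0.07 m and y of pliers_nose in the frame of mat between -0.07 and 0.07 m and height (world z) of each of pliers_grip, pliers_nose below 0.023 m and angle between pliers_grip's own z axis and vertical below 0.12 rad and linear speed of pliers below 0.02 m/s); the robot touches nothing.
It fails at once if the clamp is crushed past its click (catch beyond 8.9 mm) (value of joint catch above 0.0089 m).
It fails at once if the robot itself touches the filter or the clamp (over 2 N) (contact force between any of the arm, the fingers and filter above 2 N).
It fails at once if a bystander is moved by more than 30 mm (distance of any of mug_blue, tin_tuna, egg_timer from where it was at the start of the episode above 0.03 m).
It also fails if it takes over 64 s, if anything falls off the work surface, if the arm or the gripper's body presses on something with over 40 N, if the wrist force passes 120 N, or if a joint passes its speed limit or range.

## Working session

There is one attempt and no reset: what is moved stays moved. The work goes in short steps, Python scripts to look and compute and a shell command to move; the robot and the scene stay as the last step left them, time stands still between calls to the robot, and variables do not carry over. Pictures are saved under pics/ and viewed, and the job is handed in when it is done.

```bash
mkdir -p pics; ls; cat > h.py <<'E'
import cv2, numpy as np
from rig import bot, vision
def cal(n):
    c=vision.get_calibration(n); K=np.array([[c['fx'],0,c['cx']],[0,c['fy'],c['cy']],[0,0,1.]])
    R,_=cv2.Rodrigues(np.array(c['rvec'],float)); return K,R,np.array(c['tvec'],float).ravel()
def pts(depth,K,R,t):
    v,u=np.mgrid[:depth.shape[0],:depth.shape[1]]
    X=np.stack([(u-K[0,2])/K[0,0]*depth,(v-K[1,2])/K[1,1]*depth,depth],-1)
    W=(X-t)@R; W[depth<=0]=np.nan; return W
def ray(u,v,z,K,R,t):
    d=R.T@np.array([(u-K[0,2])/K[0,0],(v-K[1,2])/K[1,1],1]); o=-R.T@t
    return o+d*(z-o[2])/d[2]
def snap(n,tag):
    c=cal(n); im,d=vision.capture(n); cv2.imwrite(f'pics/{tag}_{n}.png',im[:,:,::-1]); np.savez(f'pics/{tag}_{n}.npz',im=im,d=d,K=c[0],R=c[1],t=c[2]); return im,d,c
E
python3 - <<'E'
from h import *
for n in('scene','side','wrist'):
    im,d,c=snap(n,'a'); print(n,c[0][0,0],-c[1].T@c[2],c[1][2], (d>0).mean())
s=bot.read_state(); print(s['time_s'],s['force'],s['opening'],bot.hold_point_z,s['tcp_rot'])
E
```

```text
pics
scene 596.3585097417823 [-0.15410765  0.74162292  0.96829456] [ 0.50822836 -0.54449846 -0.6672521 ] 0.996123046875
side 586.2965927476846 [-0.45980833  0.19779202  1.02101172] [ 0.71096877 -0.13727722 -0.68969441] 0.996123046875
wrist 335.01827395609024 [ 0.28045579 -0.56158545  0.38474761] [-0.23157006 -0.08422449 -0.96916538] 0.951845703125
0.15 [-0.25859707  0.18992341 -0.07464806] 0.9978517193614336 0.0187 [[ 9.37026091e-01  3.49259238e-01 -2.97973469e-04]
 [ 3.49259237e-01 -9.37024674e-01  1.65718835e-03]
 [ 2.99579848e-04 -1.65689871e-03 -9.99998582e-01]]
```

View pics/a_scene.png

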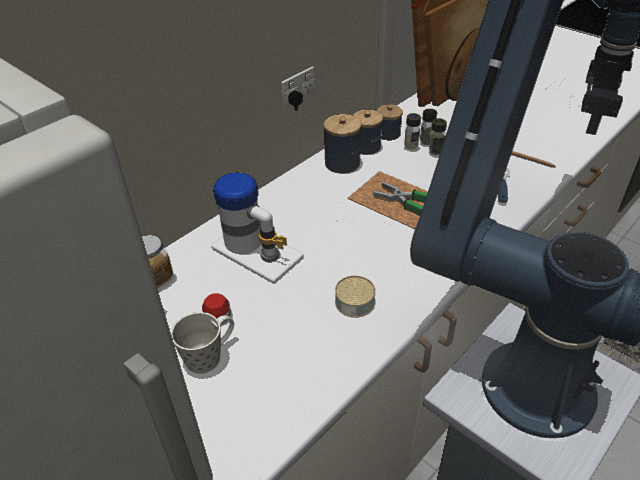

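View pics/a_side.png

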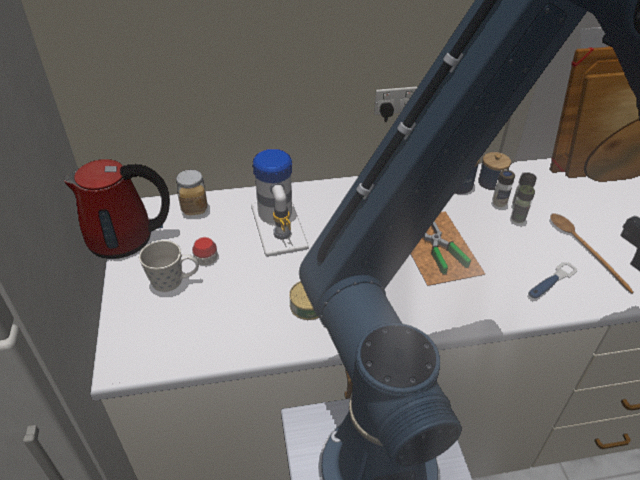

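View pics/a_wrist.png

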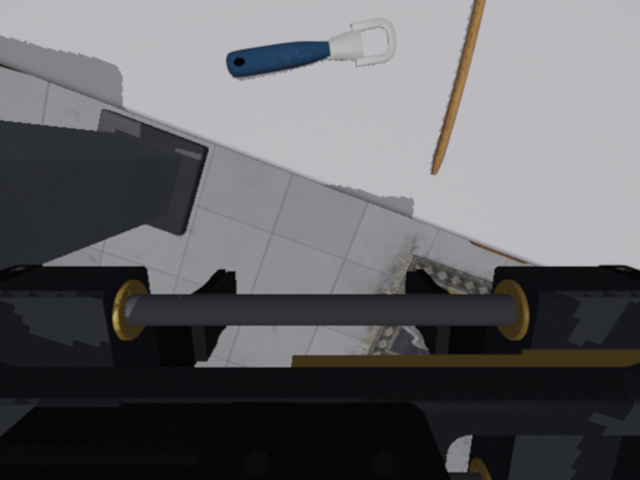

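The scene view shows the pliers on the mat at about (405,197), the clamp at (270,240), the tin at (355,295), and the mug and timer at lower left. The side view shows the pliers at (443,248) and the clamp at (282,218). Next I measure them.

```bash
python3 - <<'E'
from h import *
for n in('scene','side'):
    f=np.load(f'pics/a_{n}.npz'); im,d,K,R,t=[f[k] for k in('im','d','K','R','t')]
    W=pts(d,K,R,t); hsv=cv2.cvtColor(im,cv2.COLOR_RGB2HSV)
    box={'scene':(160,130,440,400),'side':(130,130,500,320)}[n]
    roi=np.zeros(d.shape,bool); roi[box[1]:box[3],box[0]:box[2]]=1
    ranges={'green':((45,120,60),(75,255,255)),'yellow':((18,150,100),(32,255,255)),'blue':((110,150,60),(125,255,255)),'red':((0,180,80),(6,255,255)),'cork':((5,80,80),(17,230,255))}
    for k,(lo,hi) in ranges.items():
        m=(cv2.inRange(hsv,lo,hi)>0)&roi&np.isfinite(W[...,0])
        nn,lab,st,ce=cv2.connectedComponentsWithStats(m.astype(np.uint8))
        for i in range(1,nn):
            if st[i,4]<25: continue
            P=W[lab==i]; print(n,k,st[i],ce[i].round(0),'med',np.median(P,0).round(3),'lo',np.percentile(P,2,0).round(3),'hi',np.percentile(P,98,0).round(3))
    im2=im[:,:,::-1]
    x0,y0,x1,y1={'scene':(205,165,305,285),'side':(245,140,315,255)}[n]
    cv2.imwrite(f'pics/fil_{n}.png',cv2.resize(im2[y0:y1,x0:x1],None,fx=5,fy=5,interpolation=cv2.INTER_CUBIC))
    x0,y0,x1,y1={'scene':(345,165,445,240),'side':(395,200,485,290)}[n]
    cv2.imwrite(f'pics/pl_{n}.png',cv2.resize(im2[y0:y1,x0:x1],None,fx=6,fy=6,interpolation=cv2.INTER_CUBIC))
E
```

```text
scene green [414 191  13   6  45] [420. 193.] med [ 0.497 -0.31   0.027] lo [ 0.482 -0.319  0.023] hi [ 0.511 -0.303  0.032]
scene green [406 200  17  10  64] [414. 204.] med [ 0.48  -0.265  0.027] lo [ 0.46  -0.27   0.021] hi [ 0.504 -0.259  0.03 ]
scene yellow [258 232  28  10  77] [272. 238.] med [0.611 0.098 0.08 ] lo [0.585 0.082 0.076] hi [0.646 0.115 0.087]
scene blue [213 172  44  38 978] [234. 187.] med [0.704 0.113 0.186] lo [0.669 0.068 0.168] hi [0.749 0.149 0.19 ]
scene red [203 294  25  23 370] [214. 304.] med [0.583 0.296 0.048] lo [0.563 0.272 0.032] hi [0.606 0.314 0.053]
scene cork [328 130  29   6  71] [342. 132.] med [ 0.735 -0.277  0.128] lo [ 0.713 -0.307  0.123] hi [ 0.765 -0.262  0.132]
scene cork [ 348  172   80   56 1664] [386. 198.] med [ 0.574 -0.25   0.002] lo [ 0.457 -0.351 -0.002] hi [ 0.649 -0.206  0.007]
scene cork [410 199  14   7  31] [418. 202.] med [ 0.493 -0.305  0.002] lo [ 0.48  -0.315 -0.002] hi [ 0.517 -0.299  0.005]
scene cork [415 362   7   7  27] [418. 365.] med [ 0.259 -0.003 -0.171] lo [ 0.251 -0.008 -0.176] hi [ 0.267  0.004 -0.168]
side green [434 247  12  20  70] [439. 256.] med [ 0.476 -0.269  0.031] lo [ 0.441 -0.273  0.028] hi [ 0.505 -0.264  0.035]
side yellow [273 213  11  12  29] [279. 219.] med [0.612 0.098 0.084] lo [0.59  0.092 0.079] hi [0.631 0.112 0.089]
side blue [253 150  39  25 675] [272. 161.] med [0.703 0.102 0.189] lo [0.671 0.06  0.18 ] hi [0.746 0.142 0.193]
side cork [483 152  17  18 201] [492. 160.] med [ 0.757 -0.508  0.082] lo [ 0.724 -0.527  0.075] hi [ 0.793 -0.486  0.099]
side cork [181 188  24  22 204] [193. 200.] med [0.746 0.304 0.06 ] lo [0.741 0.278 0.034] hi [0.756 0.334 0.083]
side cork [ 411  212   73   73 2083] [444. 255.] med [ 0.49  -0.298  0.005] lo [ 0.417 -0.36   0.001] hi [ 0.638 -0.22   0.01 ]
side cork [426 226   9   9  49] [430. 231.] med [ 0.589 -0.287  0.005] lo [ 0.572 -0.296 -0.001] hi [ 0.605 -0.276  0.011]
```

View pics/fil_scene.png

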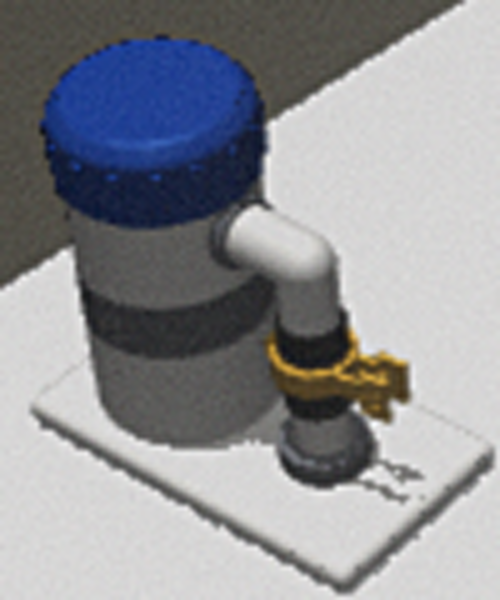

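View pics/fil_side.png

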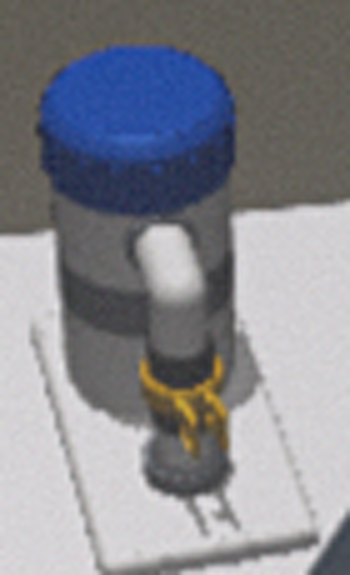

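View pics/pl_side.png

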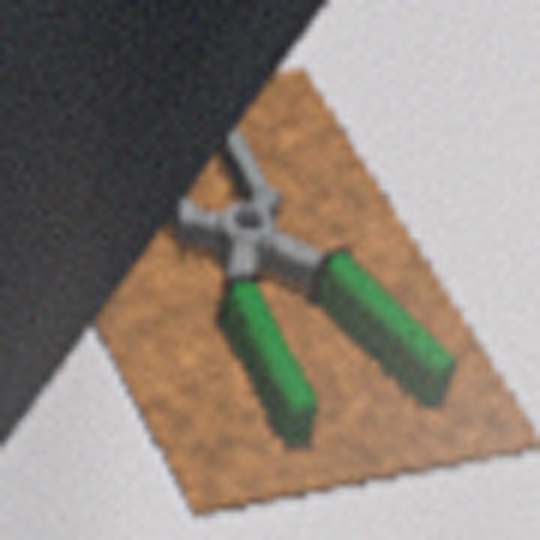

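View pics/pl_scene.png

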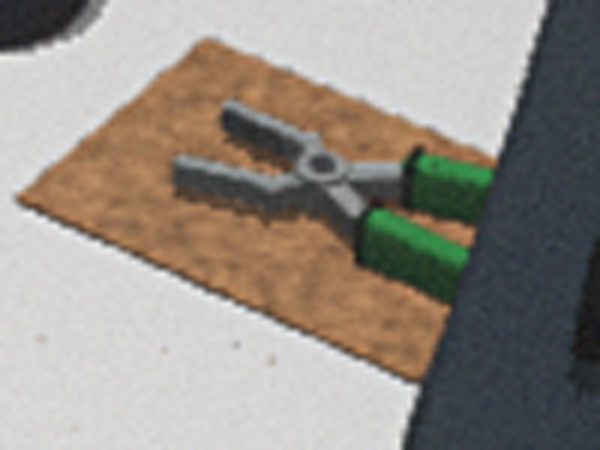

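Mat and filter come out at plausible heights. Now a rough pliers, tab, pipe and tin estimate.

```bash
python3 - <<'E'
from h import *
f=np.load('pics/a_side.npz'); g=(f['K'],f['R'],f['t'])
for nm,u,v,z in(('piv',437,236.2,.026),('h1end',395+298/6,200+405/6,.030),('h2end',395+440/6,200+358/6,.030),('jaw1tip',395+232/6,200+140/6,.02),('mat L',395+193/6,200+515/6,.004),('matR',395+540/6,200+445/6,.004),('matfar',395+300/6,200+70/6,.004),('baseF1',245+105/5,140+565/5,.014),('baseF2',245+315/5,140+533/5,.014)):
    print(nm,ray(u,v,z,*g).round(4))
f=np.load('pics/a_scene.npz'); g=(f['K'],f['R'],f['t'])
for nm,u,v,z in(('piv',345+322/6,165+163/6,.026),('jA',345+232/6,165+105/6,.02),('jB',345+178/6,165+158/6,.02),('mat1',345+17/6,165+198/6,.004),('mat2',345+207/6,165+40/6,.004),('mat3',345+420/6,165+380/6,.004),('baseL',205+35/5,165+408/5,.014),('baseF1',205+345/5,165+583/5,.014),('baseF2',205+492/5,165+452/5,.014),('tin',355,285,.04),('mug',195,325,.093)):
    print(nm,ray(u,v,z,*g).round(4))
W=pts(f['d'],*g); im=f['im']
m=(W[...,2]>.1)&(W[...,2]<.15)&(W[...,0]<.66)&(W[...,0]>.55)&(abs(W[...,1]-.1)<.05)
P=W[m]; print('pipe',len(P),P.mean(0),P.min(0),P.max(0))
E
```

```text
piv [ 0.5458 -0.2874  0.026 ]
h1end [ 0.4345 -0.2688  0.03  ]
h2end [ 0.45   -0.3334  0.03  ]
jaw1tip [ 0.6002 -0.2973  0.02  ]
mat L [ 0.4075 -0.2209  0.004 ]
matR [ 0.4205 -0.3695  0.004 ]
matfar [ 0.6573 -0.3501  0.004 ]
baseF1 [0.5693 0.14   0.014 ]
baseF2 [0.5746 0.0351 0.014 ]
piv [ 0.5408 -0.2798  0.026 ]
jA [ 0.6005 -0.2939  0.02  ]
jB [ 0.5944 -0.2483  0.02  ]
mat1 [ 0.642  -0.1968  0.004 ]
mat2 [ 0.6527 -0.3431  0.004 ]
mat3 [ 0.439  -0.2135  0.004 ]
baseL [0.7551 0.1652 0.014 ]
baseF1 [0.5618 0.1481 0.014 ]
baseF2 [0.5711 0.0442 0.014 ]
tin [0.4045 0.0567 0.04  ]
mug [0.5332 0.3761 0.093 ]
pipe 346 [0.63138136 0.10217476 0.12961591] [0.61426989 0.08524545 0.10020812] [0.65981085 0.11689529 0.14714194]
```

```bash
python3 -m handwheel '[{"hand":1,"dx":2,"dy":2.8,"dz":0.3,"wz":-0.018},{"hand":1,"dx":2,"dy":2.8,"dz":0.3,"wz":-0.018},{"hand":1,"dx":2,"dy":2.8,"dz":0.3,"wz":-0.018},{"hand":1,"dx":2,"dy":2.8,"dz":0.3,"wz":-0.018},{"hand":1,"dx":2,"dy":2.8,"dz":0.3,"wz":-0.018},{"hand":1,"dx":2,"dy":2.8,"dz":0.3,"wz":-0.018},{"hand":1,"dx":2,"dy":2.8,"dz":0.3,"wz":-0.018},{"hand":1,"dx":2,"dy":2.8,"dz":0.3,"wz":-0.018},{"hand":1,"dx":2,"dy":2.8,"dz":0.3,"wz":-0.018},{"hand":1,"dx":2,"dy":2.8,"dz":0.3,"wz":-0.018}]'
python3 - <<'E'
from h import *
s=bot.read_state(); print(s['position'],s['tcp_rot'])
snap('wrist','b')
snap('scene','b')
E
```

```text
[ 0.21821194 -0.58507875  0.22179005] [[ 9.37026091e-01  3.49259238e-01 -2.97973469e-04]
 [ 3.49259237e-01 -9.37024674e-01  1.65718835e-03]
 [ 2.99579848e-04 -1.65689871e-03 -9.99998582e-01]]invalid input
```

View pics/b_wrist.png

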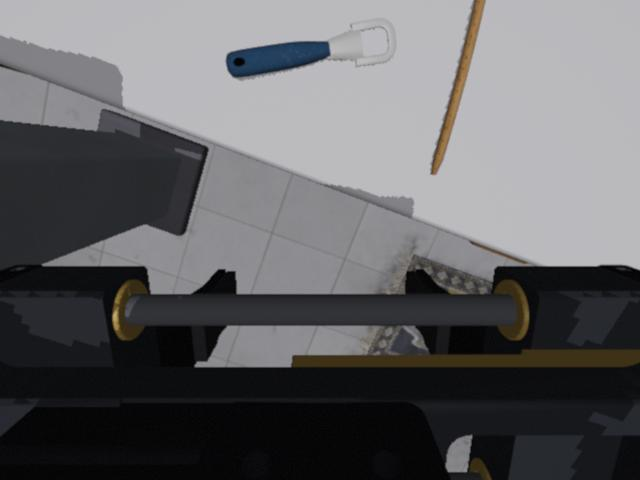

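The arm did not move and the picture is unchanged. The rows probably need every key, so I try one full row.

```bash
python3 -m handwheel '[{"hand":1,"dx":2,"dy":2.8,"dz":0.3,"wx":0,"wy":0,"wz":-0.018}]'
```

```text
time_s: 0.35
position: [0.2365, -0.5607, 0.2251]
tcp_rot: [[0.945, 0.328, -0.001], [0.328, -0.945, -0.003], [-0.002, 0.003, -1.0]]
force: [1.8, 0.3, 0.4]
opening: 0.997
```

```bash
python3 -m handwheel '[{"hand":1,"dx":2,"dy":2.8,"dz":0.3,"wx":0,"wy":0,"wz":-0.018},{"hand":1,"dx":2,"dy":2.8,"dz":0.3,"wx":0,"wy":0,"wz":-0.018},{"hand":1,"dx":2,"dy":2.8,"dz":0.3,"wx":0,"wy":0,"wz":-0.018},{"hand":1,"dx":2,"dy":2.8,"dz":0.3,"wx":0,"wy":0,"wz":-0.018},{"hand":1,"dx":2,"dy":2.8,"dz":0.3,"wx":0,"wy":0,"wz":-0.018},{"hand":1,"dx":2,"dy":2.8,"dz":0.3,"wx":0,"wy":0,"wz":-0.018},{"hand":1,"dx":2,"dy":2.8,"dz":0.3,"wx":0,"wy":0,"wz":-0.018},{"hand":1,"dx":2,"dy":2.8,"dz":0.3,"wx":0,"wy":0,"wz":-0.018},{"hand":1,"dx":2,"dy":2.8,"dz":0.3,"wx":0,"wy":0,"wz":-0.018},{"hand":1,"dx":0,"dy":0,"dz":0,"wx":0,"wy":0,"wz":0}]'
python3 - <<'E'
from h import *
s=bot.read_state(); print(s['position'],s['tcp_rot'])
snap('wrist','b')
snap('scene','b')
E
```

```text
time_s: 1.35
position: [0.4199, -0.3022, 0.2529]
tcp_rot: [[0.984, 0.18, 0.001], [0.18, -0.984, 0.001], [0.001, -0.001, -1.0]]
force: [-0.3, -0.4, 0.1]
opening: 0.996
[ 0.41990577 -0.30222294  0.25292068] [[ 9.83625238e-01  1.80224258e-01  7.79515406e-04]
 [ 1.80223186e-01 -9.83624914e-01  1.27733051e-03]
 [ 9.96956716e-04 -1.11592777e-03 -9.99998880e-01]]
```

View pics/b_wrist.png

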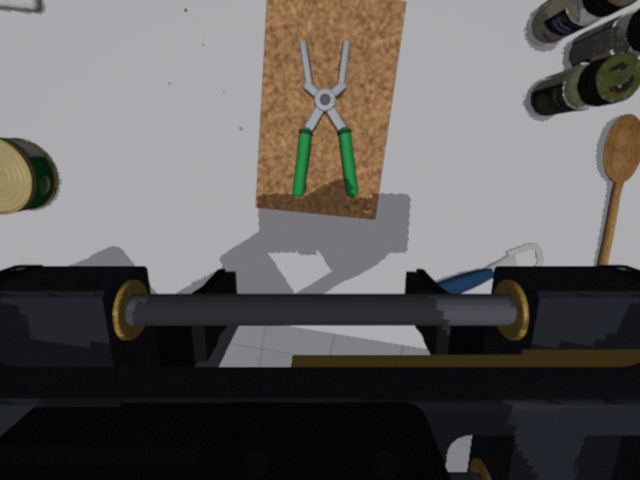

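The wrist view shows the pliers in full: pivot (325,99), jaw tips (303,42) and (347,42), handle ends (299,192) and (352,192). I refine this with masks.

```bash
python3 - <<'E'
from h import *
f=np.load('pics/b_wrist.npz'); g=(f['K'],f['R'],f['t']); im,d=f['im'],f['d']; hsv=cv2.cvtColor(im,cv2.COLOR_RGB2HSV)
W=pts(d,*g)
m=cv2.inRange(hsv,(45,100,50),(80,255,255)); nn,lab,st,ce=cv2.connectedComponentsWithStats(m)
for i in range(1,nn):
    if st[i,4]<100: continue
    P=W[lab==i]; P=P[P[:,2]>.022]
    r=cv2.minAreaRect(P[:,:2].astype(np.float32)*1000); print('green',st[i],'depth med',np.nanmedian(P,0).round(4),r, np.percentile(P[:,2],95))
for nm,u,v,z in(('piv',325,99,.026),('tipA',304,42,.024),('tipB',347,42,.024),('hA0',305,132,.03),('hB0',345,132,.03),('hA1',299,192,.03),('hB1',351,192,.03),('matA',267,0,.004),('matN1',257,207,.004),('matN2',376,218,.004)):
    p=ray(u,v,z,*g); print(nm,p.round(4), W[v,u].round(4))
p=W[99,325]
E
```

```text
green [293 132  19  65 738] depth med [ 0.4726 -0.2702  0.0302] ((470.893798828125, -270.0442810058594), (70.81290435791016, 13.29189395904541), 2.31858491897583) 0.03183756957585406
green [339 132  19  65 740] depth med [ 0.4823 -0.3217  0.0303] ((480.45294189453125, -322.4270935058594), (71.22789001464844, 13.290054321289062), 18.77092933654785) 0.03179470859494415
piv [ 0.5443 -0.2839  0.026 ] [ 0.5437 -0.284   0.0304]
tipA [ 0.5955 -0.252   0.024 ] [ 0.5957 -0.2519  0.0233]
tipB [ 0.6036 -0.2964  0.024 ] [ 0.6031 -0.2963  0.0258]
hA0 [ 0.5066 -0.2685  0.03  ] [ 0.5064 -0.2687  0.0323]
hB0 [ 0.5145 -0.3118  0.03  ] [ 0.5144 -0.3117  0.0303]
hA1 [ 0.4407 -0.2728  0.03  ] [ 0.4408 -0.2729  0.0316]
hB1 [ 0.4514 -0.3315  0.03  ] [ 0.4515 -0.3314  0.0312]
matA [ 0.6339 -0.2041  0.004 ] [ 0.6332 -0.2045  0.0058]
matN1 [ 0.4101 -0.2236  0.004 ] [ 0.4098 -0.2233  0.0026]
matN2 [ 0.4231 -0.3715  0.004 ] [ 0.4226 -0.3721  0.0005]
```

Two estimates of the grip point agree at (0.480,-0.296), yaw 10.5°. Before grasping I use the free wrist camera to measure the clamp.

```bash
python3 -m handwheel '[{"hand":1,"dx":0.6,"dy":3.9,"dz":0.2,"wx":0,"wy":0,"wz":0},{"hand":1,"dx":0.6,"dy":3.9,"dz":0.2,"wx":0,"wy":0,"wz":0},{"hand":1,"dx":0.6,"dy":3.9,"dz":0.2,"wx":0,"wy":0,"wz":0},{"hand":1,"dx":0.6,"dy":3.9,"dz":0.2,"wx":0,"wy":0,"wz":0},{"hand":1,"dx":0.6,"dy":3.9,"dz":0.2,"wx":0,"wy":0,"wz":0},{"hand":1,"dx":0.6,"dy":3.9,"dz":0.2,"wx":0,"wy":0,"wz":0},{"hand":1,"dx":0.6,"dy":3.9,"dz":0.2,"wx":0,"wy":0,"wz":0},{"hand":1,"dx":0.6,"dy":3.9,"dz":0.2,"wx":0,"wy":0,"wz":0},{"hand":1,"dx":0.6,"dy":3.9,"dz":0.2,"wx":0,"wy":0,"wz":0},{"hand":1,"dx":0.6,"dy":3.9,"dz":0.2,"wx":0,"wy":0,"wz":0}]'
python3 -m handwheel '[{"hand":1,"dx":0,"dy":0,"dz":0,"wx":0,"wy":0,"wz":0},{"hand":1,"dx":0,"dy":0,"dz":0,"wx":0,"wy":0,"wz":0}]'
python3 - <<'E'
from h import *
im,d,c=snap('wrist','c')
cv2.imwrite('pics/c_zoom.png',cv2.resize(im[60:260,220:460,::-1],None,fx=3,fy=3,interpolation=cv2.INTER_CUBIC))
E
```

```text
time_s: 2.45
position: [0.4789, 0.0844, 0.2726]
tcp_rot: [[0.985, 0.174, 0.0], [0.174, -0.985, -0.001], [0.0, 0.001, -1.0]]
force: [0.5, 1.1, -0.4]
opening: 1.0
time_s: 2.65
position: [0.4785, 0.0838, 0.2723]
tcp_rot: [[0.984, 0.177, -0.0], [0.177, -0.984, -0.001], [-0.0, 0.001, -1.0]]
force: [0.1, -0.1, 0.1]
opening: 1.001
```

View pics/c_wrist.png

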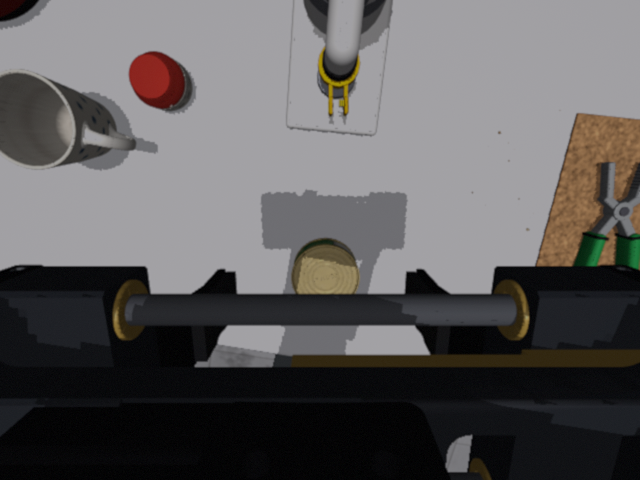

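View pics/c_zoom.png

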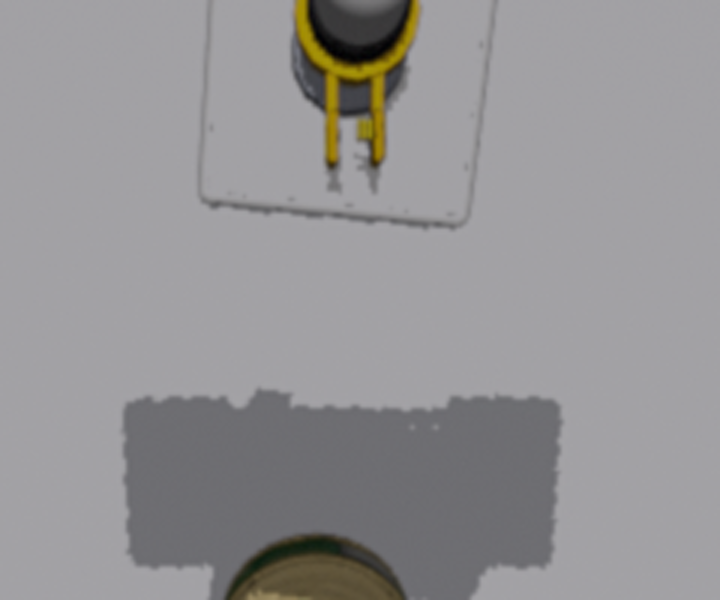

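The view shows the clamp ring at (338,68) and two parallel tabs ending near (331,114) and (346,114). The tin lies below the tool at (325,270). I measure the tabs' outsides and direction at z = 0.087.

```bash
python3 - <<'E'
from h import *
f=np.load('pics/c_wrist.npz'); g=(f['K'],f['R'],f['t']); im,d=f['im'],f['d']; hsv=cv2.cvtColor(im,cv2.COLOR_RGB2HSV)
W=pts(d,*g)
m=cv2.inRange(hsv,(15,120,60),(35,255,255))
for v in range(40,120,3):
    u=np.where(m[v,310:370])[0]+310
    if len(u): print(v,u.min(),u.max(),''.join('#' if m[v,x] else '.' for x in range(310,370)), [ray(x,v,.087,*g)[:2].round(4).tolist() for x in (u.min()-.5,u.max()+.5)], np.nanmax(W[v,u,2]).round(3))
ring=m.copy(); ring[86:]=0; 
P=W[(ring>0)]; P=P[(P[:,2]>.06)&(P[:,2]<.1)]; print('ring',P.min(0),P.max(0))
print(np.float32(ray(338,68,.09,*g)), 'tin', W[270,325], W[240:290,296:356].reshape(-1,3)[:, :].min(0))
P=W[190:290,280:370].reshape(-1,3); P=P[(P[:,2]>.03)&(P[:,2]<.05)]; print('tin',P.min(0),P.max(0))
E
```

```text
49 323 324 .............##............................................. [[0.639, 0.1108], [0.6393, 0.109]] 0.099
52 321 323 ...........###.............................................. [[0.6362, 0.1122], [0.6367, 0.1094]] 0.1
55 320 323 ..........####.............................................. [[0.6335, 0.1127], [0.6342, 0.109]] 0.1
58 319 358 .........####..................................##........... [[0.6308, 0.1132], [0.6375, 0.076]] 0.1
61 319 358 .........####..................................##........... [[0.6283, 0.1127], [0.635, 0.0755]] 0.1
64 318 359 ........#####.................................####.......... [[0.6256, 0.1132], [0.6326, 0.0741]] 0.101
67 319 358 .........####................................####........... [[0.6232, 0.1118], [0.6299, 0.0745]] 0.099
70 319 357 .........#####..............................####............ [[0.6206, 0.1113], [0.6272, 0.0749]] 0.087
73 320 356 ..........######...........................####............. [[0.6182, 0.1099], [0.6245, 0.0753]] 0.088
76 321 355 ...........#######......................######.............. [[0.61
[... 952 characters left out ...]

103 329 347 ...................####......#########...................... [[0.5935, 0.0967], [0.5968, 0.0785]] 0.088
106 329 347 ...................####.........######...................... [[0.5908, 0.0962], [0.5941, 0.0779]] 0.089
109 329 347 ...................###............####...................... [[0.5881, 0.0957], [0.5914, 0.0774]] 0.09
112 329 347 ...................####...........####...................... [[0.5854, 0.0952], [0.5887, 0.0769]] 0.089
ring [0.61047099 0.07418884 0.07054225] [0.64168752 0.11310436 0.09958841]
[0.62491435 0.09345911 0.09      ] tin [0.40778747 0.06548075 0.03857736] [nan nan nan]
tin [0.37572549 0.02101125 0.03006555] [0.44137481 0.10664218 0.04291803]
```

Tabs measure about 18.6 mm over their outsides, their middle is near (0.5925,0.087), and the clamp yaw is about 12°. That fits the ring centre minus 38 mm. Now back to the pliers.

```bash
python3 -m handwheel '[{"hand":1,"dx":0,"dy":-3.8,"dz":-1,"wx":0,"wy":0,"wz":0},{"hand":1,"dx":0,"dy":-3.8,"dz":-1,"wx":0,"wy":0,"wz":0},{"hand":1,"dx":0,"dy":-3.8,"dz":-1,"wx":0,"wy":0,"wz":0},{"hand":1,"dx":0,"dy":-3.8,"dz":-1,"wx":0,"wy":0,"wz":0},{"hand":1,"dx":0,"dy":-3.8,"dz":-1,"wx":0,"wy":0,"wz":0},{"hand":1,"dx":0,"dy":-3.8,"dz":-1,"wx":0,"wy":0,"wz":0},{"hand":1,"dx":0,"dy":-3.8,"dz":-1,"wx":0,"wy":0,"wz":0},{"hand":1,"dx":0,"dy":-3.8,"dz":-1,"wx":0,"wy":0,"wz":0},{"hand":1,"dx":0.1,"dy":-3.8,"dz":-1,"wx":0,"wy":0,"wz":0},{"hand":1,"dx":0.1,"dy":-3.5,"dz":-1,"wx":0,"wy":0,"wz":0}]'
python3 -m handwheel '[{"hand":1,"dx":0,"dy":0,"dz":0,"wx":0,"wy":0,"wz":0},{"hand":1,"dx":0,"dy":0,"dz":0,"wx":0,"wy":0,"wz":0}]'
```

```text
time_s: 3.7
position: [0.4786, -0.2967, 0.172]
tcp_rot: [[0.985, 0.172, -0.0], [0.172, -0.985, -0.0], [-0.0, 0.0, -1.0]]
force: [0.4, -0.4, 0.3]
opening: 1.002
time_s: 3.9
position: [0.4786, -0.2946, 0.1719]
tcp_rot: [[0.985, 0.171, -0.001], [0.171, -0.985, 0.001], [-0.001, -0.001, -1.0]]
force: [0.1, 0.6, -0.5]
opening: 0.996
```

```bash
python3 -m handwheel '[{"hand":1,"dx":0.15,"dy":-0.1,"dz":-3,"wx":0,"wy":0,"wz":0.012},{"hand":1,"dx":0,"dy":0,"dz":-3,"wx":0,"wy":0,"wz":0},{"hand":1,"dx":0,"dy":0,"dz":-3,"wx":0,"wy":0,"wz":0},{"hand":1,"dx":0,"dy":0,"dz":-3,"wx":0,"wy":0,"wz":0},{"hand":1,"dx":0,"dy":0,"dz":-2,"wx":0,"wy":0,"wz":0},{"hand":1,"dx":0,"dy":0,"dz":-1,"wx":0,"wy":0,"wz":0},{"hand":1,"dx":0,"dy":0,"dz":-1,"wx":0,"wy":0,"wz":0},{"hand":1,"dx":0,"dy":0,"dz":-0.3,"wx":0,"wy":0,"wz":0},{"hand":1,"dx":0,"dy":0,"dz":0,"wx":0,"wy":0,"wz":0},{"hand":1,"dx":0,"dy":0,"dz":0,"wx":0,"wy":0,"wz":0}]'
python3 - <<'E'
from h import *
snap('wrist','d')
E
```

```text
time_s: 4.9
position: [0.4823, -0.294, 0.0104]
tcp_rot: [[0.982, 0.188, 0.001], [0.188, -0.982, -0.001], [0.001, 0.001, -1.0]]
force: [-0.3, 0.2, 0.3]
opening: 0.998
```

View pics/d_wrist.png

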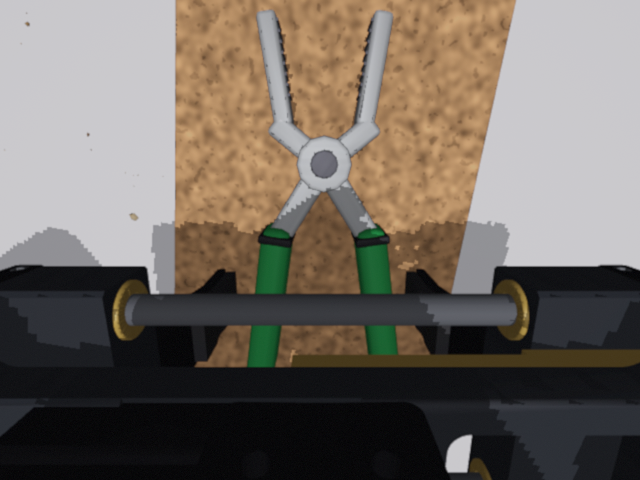

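The view shows the handles between the open fingers, pivot at (324,163), jaws parallel to the tool axis. I check the remaining offset numerically.

```bash
python3 - <<'E'
from h import *
f=np.load('pics/d_wrist.npz'); g=(f['K'],f['R'],f['t'])
s=bot.read_state(); R=np.array(s['tcp_rot']); p=np.array(s['position']); print(p,R[:,0])
for nm,u,v,z in(('piv',324,163,.028),('tipA',266,13,.024),('tipB',381,13,.024),('hA',274,235,.03),('hB',372,235,.03)):
    q=ray(u,v,z,*g); print(nm,q.round(4),(R.T@(q-p)).round(4))
E
```

```text
[ 0.48234568 -0.2940512   0.01045358] [0.98222225 0.18771863 0.00107909]
piv [ 0.5446 -0.2832  0.028 ] [ 0.0632  0.0011 -0.0175]
tipA [ 0.5966 -0.25    0.024 ] [ 0.1206 -0.0218 -0.0134]
tipB [ 0.6051 -0.2944  0.024 ] [ 0.1206  0.0234 -0.0134]
hA [ 0.5102 -0.2674  0.03  ] [ 0.0324 -0.0209 -0.0195]
hB [ 0.5183 -0.3098  0.03  ] [ 0.0324  0.0223 -0.0195]
```

```bash
python3 -m handwheel '[{"hand":1,"dx":-0.16,"dy":-0.14,"dz":-0.35,"wx":0,"wy":0,"wz":0},{"hand":0.7,"dx":0,"dy":0,"dz":0,"wx":0,"wy":0,"wz":0},{"hand":0.6,"dx":0,"dy":0,"dz":0,"wx":0,"wy":0,"wz":0},{"hand":0.5,"dx":0,"dy":0,"dz":0,"wx":0,"wy":0,"wz":0},{"hand":0.45,"dx":0,"dy":0,"dz":0,"wx":0,"wy":0,"wz":0},{"hand":0.4,"dx":0,"dy":0,"dz":0,"wx":0,"wy":0,"wz":0},{"hand":0.4,"dx":0,"dy":0,"dz":0,"wx":0,"wy":0,"wz":0},{"hand":0.4,"dx":0,"dy":0,"dz":0,"wx":0,"wy":0,"wz":0}]'
python3 - <<'E'
from h import *
snap('wrist','e')
E
```

```text
time_s: 5.75
position: [0.4802, -0.295, 0.0061]
tcp_rot: [[0.982, 0.188, -0.0], [0.188, -0.982, -0.0], [-0.0, 0.0, -1.0]]
force: [0.5, 0.4, 1.3]
opening: 0.706
```

View pics/e_wrist.png

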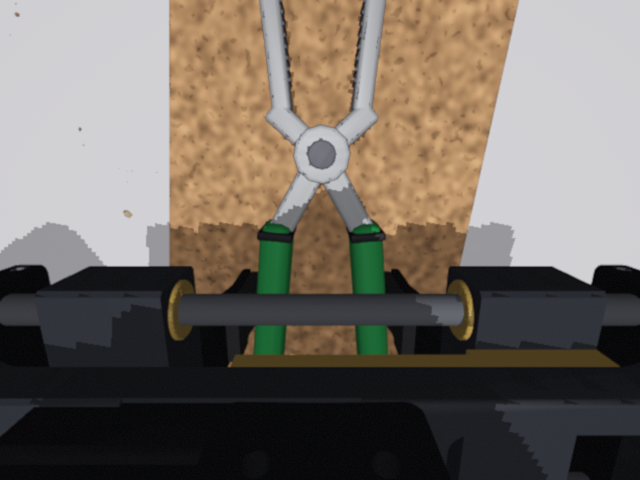

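The fingers stand on both handles (opening 61 mm, slightly closed, jaws about 32 mm apart). Lifting.

```bash
python3 -m handwheel '[{"hand":0.38,"dx":0,"dy":0,"dz":0.5,"wx":0,"wy":0,"wz":0},{"hand":0.38,"dx":0,"dy":0,"dz":1,"wx":0,"wy":0,"wz":0},{"hand":0.38,"dx":0,"dy":0,"dz":1.5,"wx":0,"wy":0,"wz":0},{"hand":0.38,"dx":0,"dy":0,"dz":1.5,"wx":0,"wy":0,"wz":0},{"hand":0.38,"dx":0,"dy":0,"dz":1.5,"wx":0,"wy":0,"wz":0},{"hand":0.38,"dx":0,"dy":0,"dz":1.5,"wx":0,"wy":0,"wz":0},{"hand":0.38,"dx":0,"dy":0,"dz":1,"wx":0,"wy":0,"wz":0},{"hand":0.38,"dx":0,"dy":0,"dz":0.5,"wx":0,"wy":0,"wz":0},{"hand":0.38,"dx":0,"dy":0,"dz":0,"wx":0,"wy":0,"wz":0}]'
python3 - <<'E'
from h import *
im,d,c=snap('wrist','f'); W=pts(d,*c)
s=bot.read_state(); R=np.array(s['tcp_rot']); p=np.array(s['position'])
print(p,s['force'],s['opening'])
m=(W[...,2]>.05)&(np.mgrid[:480,:640][0]<230)
rel=(W-p)@R
import sys
for v in(2,20,60,100,153,200,220):
    u=np.where(m[v])[0]
    if len(u): print(v,u.min(),u.max(),rel[v,u.min()+2].round(4),rel[v,u.max()-2].round(4))
E
```

```text
time_s: 6.7
position: [0.4805, -0.2952, 0.0968]
tcp_rot: [[0.982, 0.188, 0.001], [0.188, -0.982, -0.001], [0.001, 0.001, -1.0]]
force: [0.2, -0.4, -1.3]
opening: 0.69
[ 0.48016304 -0.29496603  0.0961912 ] [-0.74865699  0.45841814 -1.52337005] 0.6907422727220732
2 261 383 [ 0.123  -0.0218 -0.0183] [ 0.1235  0.0231 -0.0173]
20 263 381 [ 0.1169 -0.0213 -0.0186] [ 0.1169  0.0224 -0.0188]
60 267 377 [ 0.1029 -0.0202 -0.0192] [ 0.1034  0.0216 -0.0171]
100 272 372 [ 0.0886 -0.019  -0.0172] [ 0.0885  0.0201 -0.0176]
153 294 349 [ 0.0676 -0.0102 -0.0204] [ 0.0676  0.0109 -0.0204]
200 282 360 [ 0.0477 -0.016  -0.0173] [ 0.0479  0.0162 -0.0185]
220 269 372 [ 0.0372 -0.0233 -0.0085] [ 0.0387  0.022  -0.0168]
```

View pics/f_wrist.png

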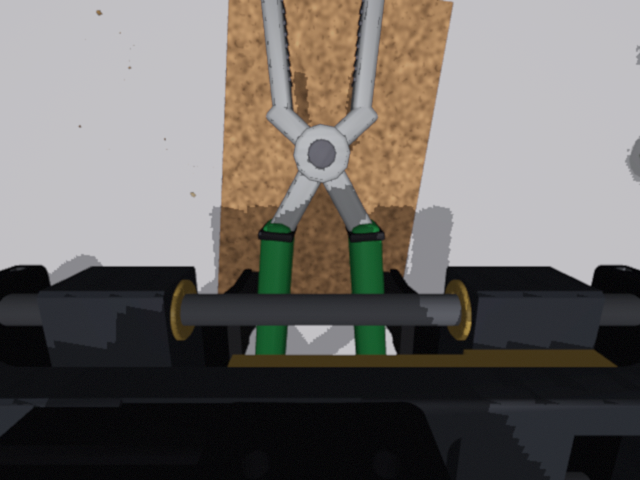

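Level and secure, with jaw tops 17.5 mm above TCP as expected. Carrying it above and short of the clamp.

```bash
python3 -m handwheel '[{"hand":0.38,"dx":0,"dy":1,"dz":0.5,"wx":0,"wy":0,"wz":0.002},{"hand":0.38,"dx":0,"dy":2,"dz":0.5,"wx":0,"wy":0,"wz":0.002},{"hand":0.38,"dx":0,"dy":2.5,"dz":0.5,"wx":0,"wy":0,"wz":0.002},{"hand":0.38,"dx":0,"dy":2.5,"dz":0.5,"wx":0,"wy":0,"wz":0.002},{"hand":0.38,"dx":0,"dy":2.5,"dz":0.5,"wx":0,"wy":0,"wz":0.002},{"hand":0.38,"dx":0,"dy":2.5,"dz":0,"wx":0,"wy":0,"wz":0.002},{"hand":0.38,"dx":0,"dy":2.5,"dz":0,"wx":0,"wy":0,"wz":0.002},{"hand":0.38,"dx":0,"dy":2.5,"dz":0,"wx":0,"wy":0,"wz":0.002},{"hand":0.38,"dx":0,"dy":2.5,"dz":0,"wx":0,"wy":0,"wz":0.002},{"hand":0.38,"dx":0,"dy":2.5,"dz":0,"wx":0,"wy":0,"wz":0.002}]'
python3 -m handwheel '[{"hand":0.38,"dx":-0.3,"dy":2.5,"dz":0,"wx":0,"wy":0,"wz":0},{"hand":0.38,"dx":-0.5,"dy":2.5,"dz":0,"wx":0,"wy":0,"wz":0},{"hand":0.38,"dx":-0.5,"dy":2.5,"dz":0,"wx":0,"wy":0,"wz":0},{"hand":0.38,"dx":-0.5,"dy":2.5,"dz":0,"wx":0,"wy":0,"wz":0},{"hand":0.38,"dx":0,"dy":1,"dz":0,"wx":0,"wy":0,"wz":0},{"hand":0.38,"dx":0,"dy":0.5,"dz":0,"wx":0,"wy":0,"wz":0},{"hand":0.38,"dx":0,"dy":0,"dz":0,"wx":0,"wy":0,"wz":0},{"hand":0.38,"dx":0,"dy":0,"dz":0,"wx":0,"wy":0,"wz":0}]'
python3 - <<'E'
from h import *
im,d,c=snap('wrist','g')
s=bot.read_state(); print(s['position'],s['tcp_rot'][1],s['opening'])
E
```

```text
time_s: 7.75
position: [0.4789, -0.0622, 0.121]
tcp_rot: [[0.978, 0.208, -0.002], [0.208, -0.978, 0.001], [-0.001, -0.001, -1.0]]
force: [-0.4, 0.2, -1.6]
opening: 0.693
time_s: 8.55
position: [0.4627, 0.0495, 0.1211]
tcp_rot: [[0.978, 0.207, 0.001], [0.207, -0.978, -0.0], [0.0, 0.0, -1.0]]
force: [0.6, 0.1, -1.9]
opening: 0.694
[0.46270733 0.04927762 0.12106584] [ 2.06385330e-01 -9.78470764e-01 -2.41861721e-04] 0.6913830265883231
```

View pics/g_wrist.png

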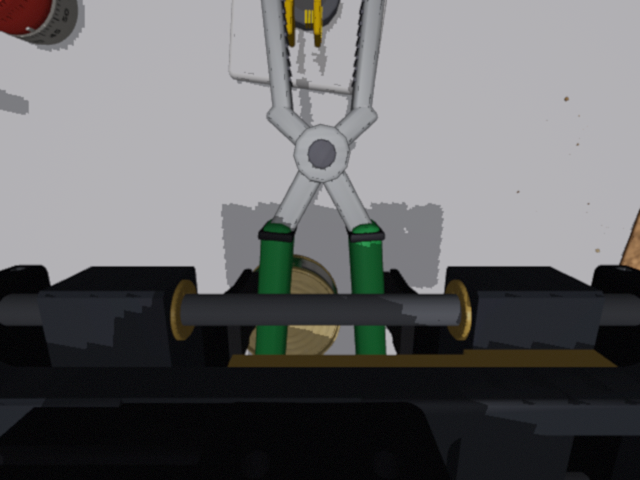

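The tabs now show at (290,25) and (318,25) between the jaws (inner edges about 285 and 358), so the tool has to go left in the image. I work out the shift.

```bash
python3 - <<'E'
from h import *
f=np.load('pics/g_wrist.npz'); g=(f['K'],f['R'],f['t']); im=f['im']; hsv=cv2.cvtColor(im,cv2.COLOR_RGB2HSV)
W=pts(f['d'],*g); m=cv2.inRange(hsv,(15,120,60),(35,255,255))
s=bot.read_state(); R=np.array(s['tcp_rot']); p=np.array(s['position'])
for v in range(0,50,4):
    u=np.where(m[v,270:340])[0]+270
    if len(u):
        a,b=ray(u.min()-.5,v,.087,*g),ray(u.max()+.5,v,.087,*g)
        print(v,''.join('#' if m[v,x] else '.' for x in range(275,340)),a[:2].round(4),b[:2].round(4),'tool',(R.T@(a-p))[:2].round(4),(R.T@(b-p))[:2].round(4), 'w',np.linalg.norm(a-b).round(4))
cv2.imwrite('pics/g_zoom.png',cv2.resize(im[0:130,240:410,::-1],None,fx=4,fy=4,interpolation=cv2.INTER_CUBIC))
E
```

```text
0 ..........#########....................########.................. [0.5994 0.0976] [0.6033 0.079 ] tool [ 0.1437 -0.0191] [ 1.437e-01 -1.000e-04] w 0.019
4 .........##########...................#########.................. [0.5975 0.0978] [0.6016 0.0786] tool [ 0.1419 -0.0197] [ 1.419e-01 -1.000e-04] w 0.0196
8 ..........#########...................##########................. [0.5959 0.097 ] [0.5999 0.0778] tool [ 0.1401 -0.0192] [0.1401 0.0004] w 0.0196
12 ..........#########...........#################.................. [0.5941 0.0966] [0.598  0.0779] tool [ 0.1383 -0.0192] [ 1.383e-01 -1.000e-04] w 0.0192
16 ..........########............#################.................. [0.5923 0.0963] [0.5962 0.0775] tool [ 0.1365 -0.0193] [ 1.365e-01 -1.000e-04] w 0.0192
20 ...........#######............#################.................. [0.5906 0.0955] [0.5944 0.0771] tool [ 0.1346 -0.0188] [ 1.346e-01 -1.000e-04] w 0.0187
24 ...........#######...................###########................. [0.5888 0.0951] [0.5927 0.0762] tool [ 0.1328 -0.0189] [0.1328 0.0004] w 0.0193
28 ...........#######....................#########.................. [0.5869 0.0948] [0.5908 0.0764] tool [ 0.1309 -0.0189] [ 1.309e-01 -1.000e-04] w 0.0188
32 ............######.....................########.................. [0.5852 0.0939] [0.589 0.076] tool [ 0.1291 -0.0184] [ 1.291e-01 -1.000e-04] w 0.0184
36 ...............##.#.......................#.###.................. [0.5837 0.092 ] [0.5872 0.0756] tool [ 0.1272 -0.0169] [ 1.272e-01 -1.000e-04] w 0.0168
40 ...............##.#.......................#..#................... [0.5818 0.0917] [0.5852 0.0757] tool [ 0.1253 -0.0169] [ 0.1253 -0.0006] w 0.0163
44 ........................................#...#.................... [0.5827 0.0784] [0.5833 0.0758] tool [ 0.1234 -0.0038] [ 0.1234 -0.0011] w 0.0026
```

View pics/g_zoom.png

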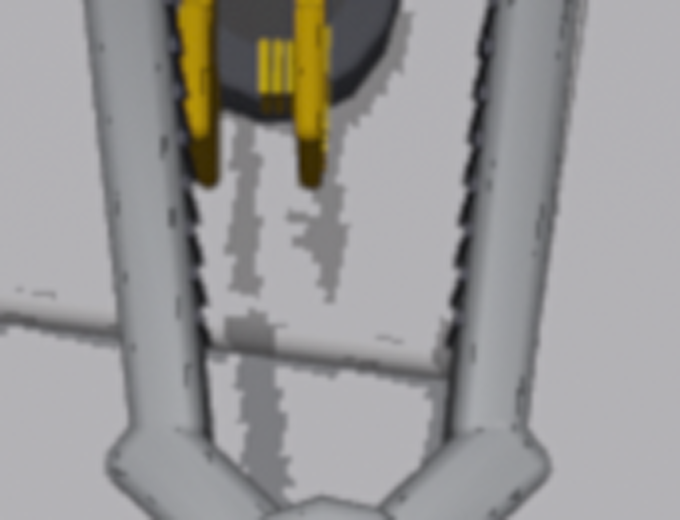

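The shift is (+1.7, +1.37) cm, consistent with the earlier target. Tab width is 18.5–19 mm again. I align above the tabs and then check before descending.

```bash
python3 -m handwheel '[{"hand":0.38,"dx":0.8,"dy":0.7,"dz":0,"wx":0,"wy":0,"wz":0},{"hand":0.38,"dx":0.9,"dy":0.67,"dz":0,"wx":0,"wy":0,"wz":0},{"hand":0.38,"dx":0,"dy":0,"dz":-1,"wx":0,"wy":0,"wz":0},{"hand":0.38,"dx":0,"dy":0,"dz":0,"wx":0,"wy":0,"wz":0},{"hand":0.38,"dx":0,"dy":0,"dz":0,"wx":0,"wy":0,"wz":0}]'
python3 - <<'E'
from h import *
im,d,c=snap('wrist','i')
s=bot.read_state(); print(s['position'],s['tcp_rot'][1],s['opening'])
cv2.imwrite('pics/i_zoom.png',cv2.resize(im[0:130,240:410,::-1],None,fx=4,fy=4,interpolation=cv2.INTER_CUBIC))
im,d,c=snap('scene','i')
cv2.imwrite('pics/i_sz.png',cv2.resize(im[165:325,205:405,::-1],None,fx=4,fy=4,interpolation=cv2.INTER_CUBIC)[:600])
E
```

```text
time_s: 9.1
position: [0.4784, 0.0638, 0.1103]
tcp_rot: [[0.978, 0.207, -0.002], [0.207, -0.978, 0.0], [-0.002, -0.001, -1.0]]
force: [0.3, -0.3, -1.0]
opening: 0.69
[0.47857452 0.06369086 0.11058919] [ 2.07278116e-01 -9.78282051e-01  1.06966862e-04] 0.6933169858150802
```

View pics/i_zoom.png

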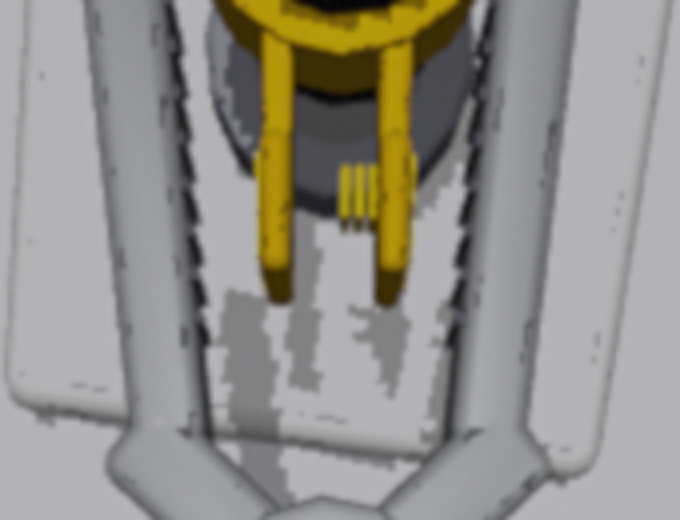

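View pics/i_sz.png

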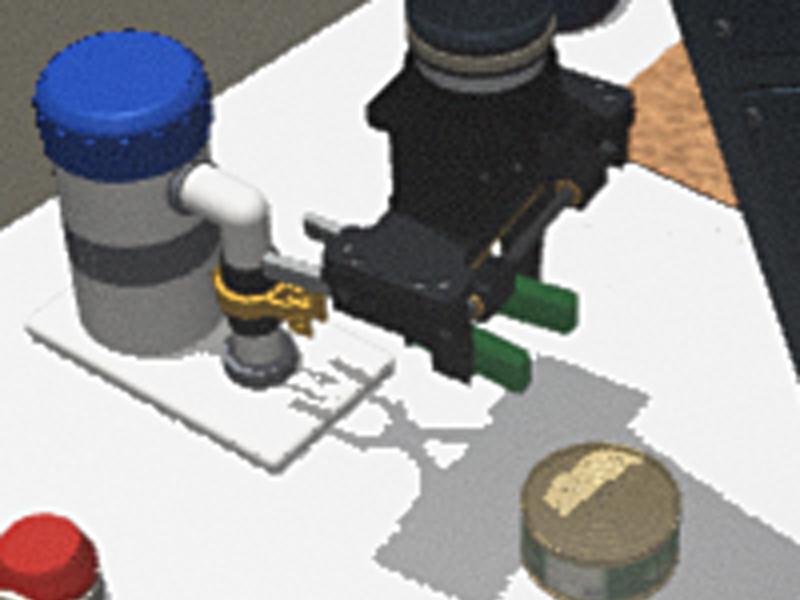

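The jaws are centred over the tabs (zoom: tabs 258–412, jaws' inner edges 190–468). A quick numerical check of the depth along x before descending.

```bash
python3 - <<'E'
from h import *
f=np.load('pics/i_wrist.npz'); g=(f['K'],f['R'],f['t']); im=f['im']
s=bot.read_state(); R=np.array(s['tcp_rot']); p=np.array(s['position'])
for u,v in((240+258/4,67),(240+412/4,67),(240+258/4,45),(240+412/4,45),(240+275/4,33)):
    print((R.T@(ray(u,v,.087,*g)-p)).round(4))
for u,v in((240+187/4,35),(240+470/4,35),(240+90/4,2),(240+578/4,2)):
    print('jaw',(R.T@(ray(u,v,p[2]+.0175,*g)-p)).round(4))
E
```

```text
[ 0.1094 -0.0087  0.0237]
[0.1094 0.0108 0.0237]
[ 0.1194 -0.0085  0.0237]
[0.1194 0.0107 0.0237]
[ 0.1247 -0.0064  0.0237]
jaw [ 0.1111 -0.0136 -0.0176]
jaw [ 0.1111  0.0137 -0.0176]
jaw [ 0.1222 -0.0225 -0.0176]
jaw [ 0.1222  0.0236 -0.0176]
```

```bash
python3 -m handwheel '[{"hand":0.38,"dx":0.05,"dy":-0.1,"dz":0,"wx":0,"wy":0,"wz":0},{"hand":0.38,"dx":0,"dy":0,"dz":-1,"wx":0,"wy":0,"wz":0},{"hand":0.38,"dx":0,"dy":0,"dz":-1,"wx":0,"wy":0,"wz":0},{"hand":0.38,"dx":0,"dy":0,"dz":-1,"wx":0,"wy":0,"wz":0},{"hand":0.38,"dx":0,"dy":0,"dz":-1,"wx":0,"wy":0,"wz":0},{"hand":0.38,"dx":0,"dy":0,"dz":-0.6,"wx":0,"wy":0,"wz":0},{"hand":0.38,"dx":0,"dy":0,"dz":0,"wx":0,"wy":0,"wz":0},{"hand":0.38,"dx":0,"dy":0,"dz":0,"wx":0,"wy":0,"wz":0}]'
python3 - <<'E'
from h import *
im,d,c=snap('wrist','j')
s=bot.read_state(); print(s['position'],s['tcp_rot'][1],s['opening'],s['force'])
cv2.imwrite('pics/j_zoom.png',cv2.resize(im[0:130,240:410,::-1],None,fx=4,fy=4,interpolation=cv2.INTER_CUBIC))
im,d,c=snap('scene','j')
cv2.imwrite('pics/j_sz.png',cv2.resize(im[165:325,205:405,::-1],None,fx=4,fy=4,interpolation=cv2.INTER_CUBIC)[:600])
E
```

```text
time_s: 10.0
position: [0.4797, 0.0627, 0.0648]
tcp_rot: [[0.978, 0.207, -0.0], [0.207, -0.978, 0.0], [-0.0, -0.0, -1.0]]
force: [0.5, 0.6, -1.1]
opening: 0.694
[0.47990845 0.06268891 0.06509214] [ 2.07335185e-01 -9.78269963e-01 -3.34810758e-05] 0.690467845131915 [-0.03812213  0.18507819 -1.10385012]
```

View pics/j_zoom.png

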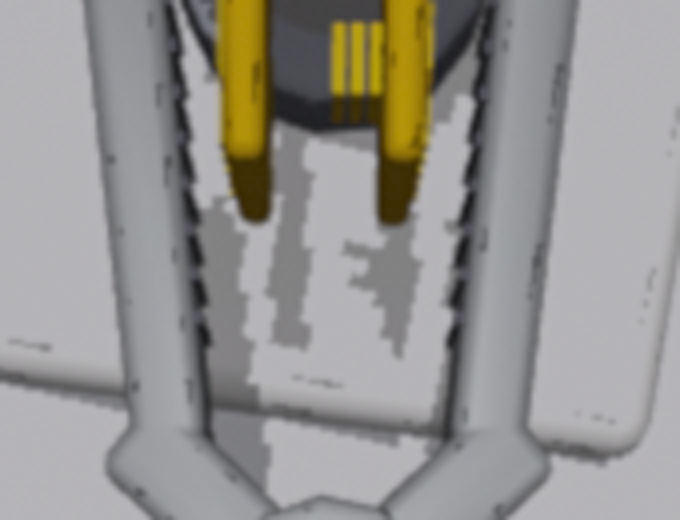

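View pics/j_sz.png

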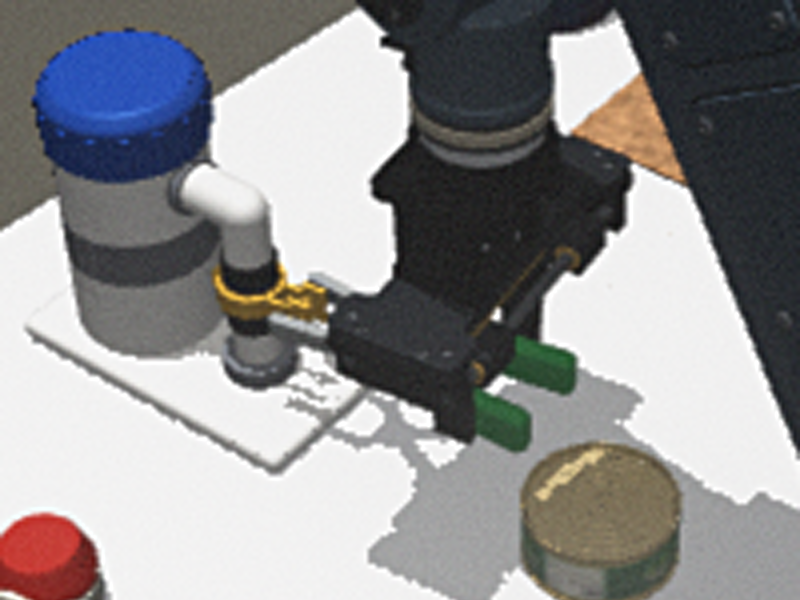

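Jaws are round the tabs at the right height with about 3–4 mm clearance each side. Now I squeeze stepwise, first to just before contact.

```bash
python3 -m handwheel '[{"hand":0.34,"dx":0,"dy":0,"dz":0,"wx":0,"wy":0,"wz":0},{"hand":0.3,"dx":0,"dy":0,"dz":0,"wx":0,"wy":0,"wz":0},{"hand":0.26,"dx":0,"dy":0,"dz":0,"wx":0,"wy":0,"wz":0},{"hand":0.22,"dx":0,"dy":0,"dz":0,"wx":0,"wy":0,"wz":0},{"hand":0.18,"dx":0,"dy":0,"dz":0,"wx":0,"wy":0,"wz":0},{"hand":0.18,"dx":0,"dy":0,"dz":0,"wx":0,"wy":0,"wz":0},{"hand":0.18,"dx":0,"dy":0,"dz":0,"wx":0,"wy":0,"wz":0}]'
cat > look.py <<'E'
from h import *
import sys
im,d,c=snap('wrist',sys.argv[1]); s=bot.read_state(); print(s['position'],s['opening'],s['force'])
cv2.imwrite(f'pics/{sys.argv[1]}_zoom.png',cv2.resize(im[0:130,240:410,::-1],None,fx=4,fy=4,interpolation=cv2.INTER_CUBIC))
hsv=cv2.cvtColor(im,cv2.COLOR_RGB2HSV); m=cv2.inRange(hsv,(15,120,60),(35,255,255))
R=np.array(s['tcp_rot']); p=np.array(s['position'])
for v in(12,20,28):
    u=np.where(m[v,280:370])[0]+280
    if len(u):
        a,b=[(R.T@(ray(x,v,.087,*c)-p)) for x in(u.min()-.5,u.max()+.5)]; print(v,'tabs y mm',(a[1]*1000).round(1),(b[1]*1000).round(1),'w',((b-a)[1]*1000).round(1))
E
python3 look.py k
```

```text
time_s: 10.8
position: [0.4797, 0.0627, 0.0651]
tcp_rot: [[0.978, 0.207, -0.0], [0.207, -0.978, 0.0], [-0.0, -0.0, -1.0]]
force: [-0.2, -0.1, -1.8]
opening: 0.593
[0.47971282 0.06271267 0.06503354] 0.5945426749422017 [ 0.63740589  0.47561669 -1.67444806]
12 tabs y mm -10.7 9.7 w 20.4
20 tabs y mm -10.0 9.7 w 19.7
28 tabs y mm -10.4 9.4 w 19.8
```

View pics/k_zoom.png

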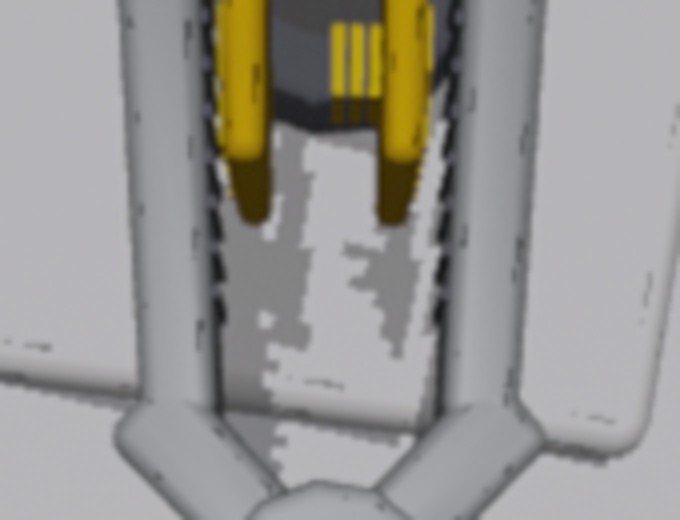

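Left jaw is almost at its tab (zoom 208 against 218), right gap about 5 px. I continue in small steps.

```bash
python3 -m handwheel '[{"hand":0.15,"dx":0,"dy":0,"dz":0,"wx":0,"wy":0,"wz":0},{"hand":0.12,"dx":0,"dy":0,"dz":0,"wx":0,"wy":0,"wz":0},{"hand":0.09,"dx":0,"dy":0,"dz":0,"wx":0,"wy":0,"wz":0},{"hand":0.06,"dx":0,"dy":0,"dz":0,"wx":0,"wy":0,"wz":0},{"hand":0.06,"dx":0,"dy":0,"dz":0,"wx":0,"wy":0,"wz":0},{"hand":0.06,"dx":0,"dy":0,"dz":0,"wx":0,"wy":0,"wz":0}]'
python3 look.py l
python3 -m handwheel '[{"hand":0.04,"dx":0,"dy":0,"dz":0,"wx":0,"wy":0,"wz":0},{"hand":0.02,"dx":0,"dy":0,"dz":0,"wx":0,"wy":0,"wz":0},{"hand":0.02,"dx":0,"dy":0,"dz":0,"wx":0,"wy":0,"wz":0}]'
python3 look.py m
```

```text
time_s: 11.45
position: [0.4797, 0.0627, 0.065]
tcp_rot: [[0.978, 0.207, -0.0], [0.207, -0.978, -0.0], [-0.0, 0.0, -1.0]]
force: [0.4, -0.5, -1.6]
opening: 0.531
[0.47973036 0.0626993  0.06505767] 0.5373474990411654 [ 0.68841862  0.32039633 -2.29483954]
12 tabs y mm -10.3 10.0 w 20.4
20 tabs y mm -10.0 9.7 w 19.7
28 tabs y mm -10.1 9.8 w 19.8
time_s: 11.8
position: [0.4796, 0.0627, 0.065]
tcp_rot: [[0.978, 0.207, -0.0], [0.207, -0.978, 0.0], [-0.0, -0.0, -1.0]]
force: [-0.2, 0.8, -1.7]
opening: 0.516
[0.47957843 0.06275267 0.06502787] 0.5117992411041261 [-0.23468171 -0.0273716  -1.07414919]
12 tabs y mm -9.9 10.0 w 20.0
20 tabs y mm -10.0 9.7 w 19.7
28 tabs y mm -10.1 9.8 w 19.8
```

View pics/m_zoom.png

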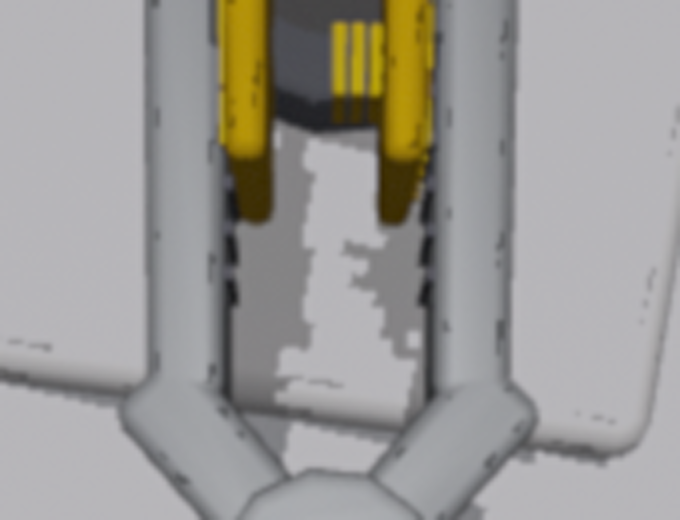

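Both tabs now just touch the jaws (opening 0.513 ≈ 44.7 mm, spec jaw gap 19.6 mm, matching the measured tab width). The click is expected near opening 0.45, crushing only near 0.38.

```bash
python3 -m handwheel '[{"hand":0.0,"dx":0,"dy":0,"dz":0,"wx":0,"wy":0,"wz":0},{"hand":-0.02,"dx":0,"dy":0,"dz":0,"wx":0,"wy":0,"wz":0},{"hand":-0.04,"dx":0,"dy":0,"dz":0,"wx":0,"wy":0,"wz":0},{"hand":-0.06,"dx":0,"dy":0,"dz":0,"wx":0,"wy":0,"wz":0},{"hand":-0.06,"dx":0,"dy":0,"dz":0,"wx":0,"wy":0,"wz":0}]'
python3 look.py n
```

```text
time_s: 12.35
position: [0.4789, 0.0627, 0.0649]
tcp_rot: [[0.978, 0.207, -0.002], [0.207, -0.978, 0.0], [-0.002, -0.0, -1.0]]
force: [-2.1, -0.6, -0.4]
opening: 0.481
[0.47885219 0.06266205 0.06491165] 0.4813191900121896 [-2.101726   -0.92333628 -1.38216347]
12 tabs y mm -9.2 9.6 w 18.8
20 tabs y mm -9.3 9.7 w 18.9
28 tabs y mm -8.9 9.3 w 18.3
```

View pics/n_zoom.png

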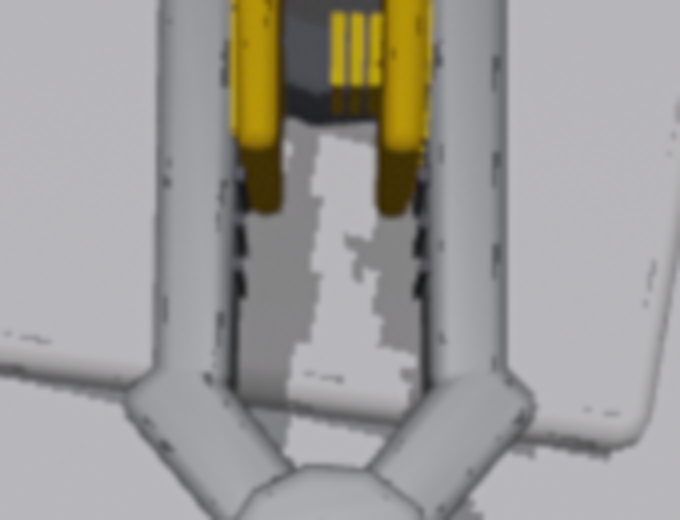

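The tabs are moving in (18.8 mm) and the opening lags slightly under load. Continuing.

```bash
python3 -m handwheel '[{"hand":-0.08,"dx":0,"dy":0,"dz":0,"wx":0,"wy":0,"wz":0},{"hand":-0.1,"dx":0,"dy":0,"dz":0,"wx":0,"wy":0,"wz":0},{"hand":-0.1,"dx":0,"dy":0,"dz":0,"wx":0,"wy":0,"wz":0}]'
python3 look.py o
```

```text
time_s: 12.7
position: [0.4785, 0.0627, 0.0648]
tcp_rot: [[0.978, 0.207, -0.003], [0.207, -0.978, 0.0], [-0.003, -0.001, -1.0]]
force: [-4.1, -2.0, -1.3]
opening: 0.459
[0.47847053 0.06265581 0.06482646] 0.4566531412675404 [-5.61469858 -2.46236259 -1.24406949]
12 tabs y mm -7.7 8.9 w 16.6
20 tabs y mm -7.8 9.3 w 17.1
28 tabs y mm -8.2 9.0 w 17.2
```

```bash
python3 -m handwheel '[{"hand":-0.12,"dx":0,"dy":0,"dz":0,"wx":0,"wy":0,"wz":0},{"hand":-0.12,"dx":0,"dy":0,"dz":0,"wx":0,"wy":0,"wz":0}]'
python3 look.py p
```

```text
time_s: 12.95
position: [0.4817, 0.0626, 0.0653]
tcp_rot: [[0.978, 0.207, 0.004], [0.207, -0.978, -0.0], [0.004, 0.001, -1.0]]
force: [0.4, -0.7, -1.1]
opening: 0.447
[0.48212971 0.06260595 0.0654299 ] 0.4465644395424701 [-0.49740403 -0.62497189 -0.10431845]
12 tabs y mm -4.9 7.8 w 12.7
20 tabs y mm -4.9 7.8 w 12.7
28 tabs y mm -5.3 7.8 w 13.2
```

View pics/p_zoom.png

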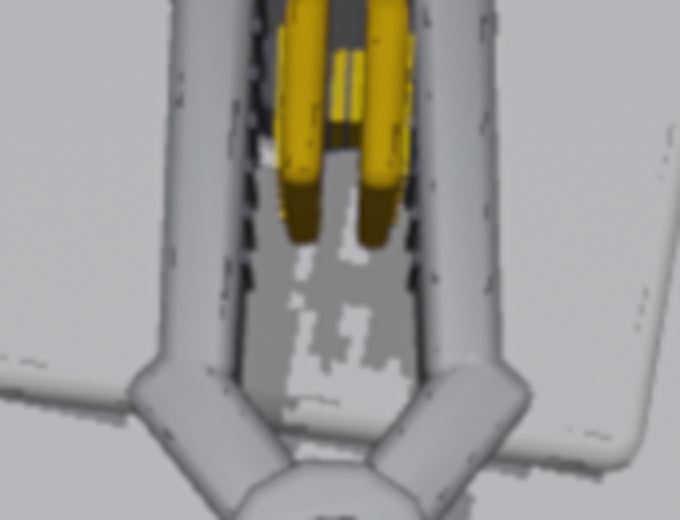

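Clicked: the tabs jumped from 17 to about 12.7 mm, the force vanished and there is slack beside the left tab. I hold briefly, open the jaws, check, then lift out.

```bash
python3 -m handwheel '[{"hand":-0.12,"dx":0,"dy":0,"dz":0,"wx":0,"wy":0,"wz":0},{"hand":-0.05,"dx":0,"dy":0,"dz":0,"wx":0,"wy":0,"wz":0},{"hand":0.03,"dx":0,"dy":0,"dz":0,"wx":0,"wy":0,"wz":0},{"hand":0.11,"dx":0,"dy":0,"dz":0,"wx":0,"wy":0,"wz":0},{"hand":0.19,"dx":0,"dy":0,"dz":0,"wx":0,"wy":0,"wz":0},{"hand":0.26,"dx":0,"dy":0,"dz":0,"wx":0,"wy":0,"wz":0},{"hand":0.32,"dx":0,"dy":0,"dz":0,"wx":0,"wy":0,"wz":0},{"hand":0.32,"dx":0,"dy":0,"dz":0,"wx":0,"wy":0,"wz":0}]'
python3 look.py q
```

```text
time_s: 13.8
position: [0.4797, 0.0627, 0.065]
tcp_rot: [[0.978, 0.207, 0.0], [0.207, -0.978, 0.0], [0.0, -0.0, -1.0]]
force: [-0.0, 1.1, -1.4]
opening: 0.656
[0.47969894 0.06269252 0.06503969] 0.6552031878897353 [-0.03691163  0.49376753 -1.40214346]
12 tabs y mm -3.3 8.5 w 11.9
20 tabs y mm -3.3 9.0 w 12.3
28 tabs y mm -3.7 8.3 w 12.0
```

View pics/q_wrist.png

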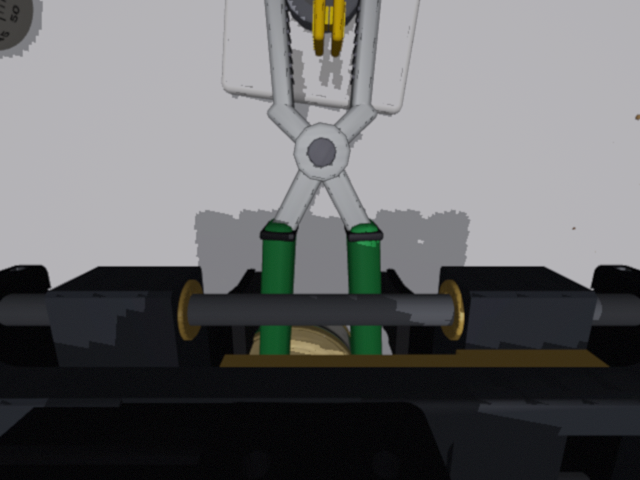

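The clamp stays shut (12 mm, i.e. 8 mm less) with the jaws open and the pliers still held. Lifting straight up and returning to the mat.

```bash
python3 -m handwheel '[{"hand":0.32,"dx":0,"dy":0,"dz":0.5,"wx":0,"wy":0,"wz":0},{"hand":0.32,"dx":0,"dy":0,"dz":1,"wx":0,"wy":0,"wz":0},{"hand":0.32,"dx":0,"dy":0,"dz":1.5,"wx":0,"wy":0,"wz":0},{"hand":0.32,"dx":0,"dy":0,"dz":1.5,"wx":0,"wy":0,"wz":0},{"hand":0.32,"dx":0,"dy":0,"dz":1,"wx":0,"wy":0,"wz":0},{"hand":0.32,"dx":0,"dy":0,"dz":0.5,"wx":0,"wy":0,"wz":0},{"hand":0.32,"dx":0,"dy":-1,"dz":0,"wx":0,"wy":0,"wz":0},{"hand":0.32,"dx":0,"dy":-2,"dz":0,"wx":0,"wy":0,"wz":0},{"hand":0.32,"dx":0,"dy":-2.5,"dz":0,"wx":0,"wy":0,"wz":0},{"hand":0.32,"dx":0,"dy":-2.5,"dz":0,"wx":0,"wy":0,"wz":0}]'
python3 look.py r
python3 -m handwheel '[{"hand":0.32,"dx":0,"dy":-2.5,"dz":0,"wx":0,"wy":0,"wz":-0.002},{"hand":0.32,"dx":0,"dy":-2.5,"dz":0,"wx":0,"wy":0,"wz":-0.002},{"hand":0.32,"dx":0,"dy":-2.5,"dz":0,"wx":0,"wy":0,"wz":-0.002},{"hand":0.32,"dx":0,"dy":-2.5,"dz":0,"wx":0,"wy":0,"wz":-0.002},{"hand":0.32,"dx":0,"dy":-2.5,"dz":0,"wx":0,"wy":0,"wz":-0.002},{"hand":0.32,"dx":0,"dy":-2.5,"dz":0,"wx":0,"wy":0,"wz":-0.002},{"hand":0.32,"dx":0,"dy":-2.5,"dz":0,"wx":0,"wy":0,"wz":-0.002},{"hand":0.32,"dx":0,"dy":-2.5,"dz":0,"wx":0,"wy":0,"wz":-0.002},{"hand":0.32,"dx":0,"dy":-2.5,"dz":0,"wx":0,"wy":0,"wz":-0.002},{"hand":0.32,"dx":0,"dy":-2,"dz":0,"wx":0,"wy":0,"wz":-0.002}]'
python3 -m handwheel '[{"hand":0.32,"dx":0,"dy":-1.8,"dz":0,"wx":0,"wy":0,"wz":0},{"hand":0.32,"dx":0,"dy":-1,"dz":0,"wx":0,"wy":0,"wz":0},{"hand":0.32,"dx":0,"dy":0,"dz":0,"wx":0,"wy":0,"wz":0},{"hand":0.32,"dx":0,"dy":0,"dz":0,"wx":0,"wy":0,"wz":0}]'
python3 look.py s
```

```text
time_s: 14.85
position: [0.4792, -0.0184, 0.1245]
tcp_rot: [[0.978, 0.208, -0.001], [0.208, -0.978, 0.0], [-0.001, -0.0, -1.0]]
force: [0.7, 0.5, -1.4]
opening: 0.659
[ 0.48023547 -0.02190287  0.12456442] 0.6657992923758548 [ 1.14664321 -2.8485648  -1.36230625]
time_s: 15.9
position: [0.4791, -0.2641, 0.1244]
tcp_rot: [[0.982, 0.187, -0.001], [0.187, -0.982, 0.0], [-0.001, -0.001, -1.0]]
force: [0.2, 0.1, -0.7]
opening: 0.662
time_s: 16.3
position: [0.4793, -0.2895, 0.1248]
tcp_rot: [[0.982, 0.188, -0.001], [0.188, -0.982, 0.001], [-0.001, -0.002, -1.0]]
force: [0.1, 0.4, -1.2]
opening: 0.663
[ 0.47932877 -0.28908925  0.12484918] 0.6602529366465496 [-0.25204933  1.02230023 -1.38629389]
12 tabs y mm -12.0 11.2 w 23.2
20 tabs y mm -16.3 18.2 w 34.4
28 tabs y mm -16.4 4.9 w 21.3
```

View pics/s_wrist.png

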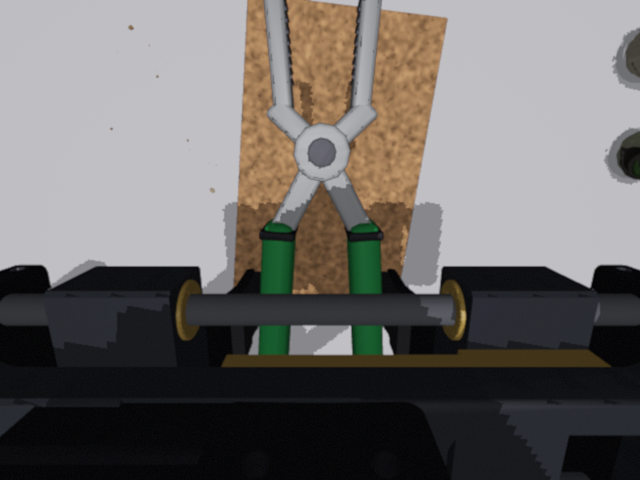

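The pliers are over the mat as at the start. Lowering, slow at the end.

```bash
python3 -m handwheel '[{"hand":0.32,"dx":0.1,"dy":-0.5,"dz":-1.5,"wx":0,"wy":0,"wz":0},{"hand":0.32,"dx":0,"dy":0,"dz":-2,"wx":0,"wy":0,"wz":0},{"hand":0.32,"dx":0,"dy":0,"dz":-2,"wx":0,"wy":0,"wz":0},{"hand":0.32,"dx":0,"dy":0,"dz":-2,"wx":0,"wy":0,"wz":0},{"hand":0.32,"dx":0,"dy":0,"dz":-2,"wx":0,"wy":0,"wz":0},{"hand":0.32,"dx":0,"dy":0,"dz":-1,"wx":0,"wy":0,"wz":0},{"hand":0.32,"dx":0,"dy":0,"dz":-0.6,"wx":0,"wy":0,"wz":0},{"hand":0.32,"dx":0,"dy":0,"dz":-0.3,"wx":0,"wy":0,"wz":0},{"hand":0.32,"dx":0,"dy":0,"dz":0,"wx":0,"wy":0,"wz":0},{"hand":0.32,"dx":0,"dy":0,"dz":0,"wx":0,"wy":0,"wz":0}]'
```

```text
time_s: 17.35
position: [0.4812, -0.2957, 0.0117]
tcp_rot: [[0.982, 0.188, 0.001], [0.188, -0.982, -0.001], [0.001, 0.001, -1.0]]
force: [0.4, 0.5, -0.0]
opening: 0.66
```

```bash
python3 -m handwheel '[{"hand":0.32,"dx":0,"dy":0,"dz":-0.2,"wx":0,"wy":0,"wz":0},{"hand":0.32,"dx":0,"dy":0,"dz":-0.2,"wx":0,"wy":0,"wz":0},{"hand":0.32,"dx":0,"dy":0,"dz":0,"wx":0,"wy":0,"wz":0},{"hand":0.32,"dx":0,"dy":0,"dz":0,"wx":0,"wy":0,"wz":0}]'
python3 -c "
from h import *
im,d,c=snap('wrist','t'); W=pts(d,*c); m=np.mgrid[:480,:640]
for u,v in((272,60),(370,60),(322,130),(276,240),(366,240),(320,60)): print(u,v,W[v,u].round(4))
"
```

```text
time_s: 17.75
position: [0.4807, -0.2953, 0.0071]
tcp_rot: [[0.982, 0.188, 0.0], [0.188, -0.982, -0.0], [0.0, 0.0, -1.0]]
force: [-0.1, 0.5, -1.4]
opening: 0.661
272 60 [ 0.5779 -0.2571  0.0254]
370 60 [ 0.585  -0.2948  0.0256]
322 130 [ 0.5558 -0.2812  0.0271]
276 240 [ 0.508  -0.2704  0.0319]
366 240 [ 0.515  -0.3082  0.0311]
320 60 [ 0.5866 -0.2745  0.004 ]
```

Height readings match the lying pliers within a millimetre. I lower 1 mm more, then open gently and retreat.

```bash
python3 -m handwheel '[{"hand":0.32,"dx":0,"dy":0,"dz":-0.1,"wx":0,"wy":0,"wz":0},{"hand":0.4,"dx":0,"dy":0,"dz":0,"wx":0,"wy":0,"wz":0},{"hand":0.48,"dx":0,"dy":0,"dz":0,"wx":0,"wy":0,"wz":0},{"hand":0.6,"dx":0,"dy":0,"dz":0,"wx":0,"wy":0,"wz":0},{"hand":0.8,"dx":0,"dy":0,"dz":0,"wx":0,"wy":0,"wz":0},{"hand":1,"dx":0,"dy":0,"dz":0,"wx":0,"wy":0,"wz":0},{"hand":1,"dx":0,"dy":0,"dz":0,"wx":0,"wy":0,"wz":0},{"hand":1,"dx":0,"dy":0,"dz":0,"wx":0,"wy":0,"wz":0}]'
python3 look.py u
```

```text
time_s: 18.6
position: [0.4807, -0.2953, 0.0061]
tcp_rot: [[0.982, 0.188, -0.0], [0.188, -0.982, 0.0], [-0.0, -0.0, -1.0]]
force: [0.3, 0.6, -0.6]
opening: 0.986
[ 0.48069752 -0.29529388  0.00608032] 0.991274472475537 [-0.36532069 -0.42420751 -0.79769924]
12 tabs y mm -8.1 7.2 w 15.3
20 tabs y mm -6.9 6.8 w 13.7
28 tabs y mm -9.1 3.5 w 12.6
```

View pics/u_wrist.png

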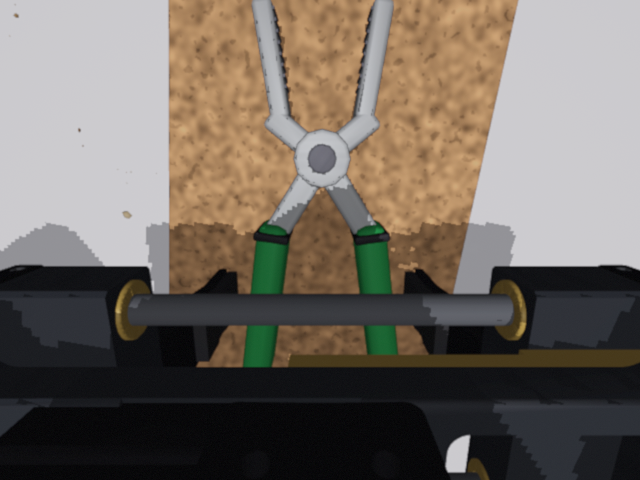

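The pliers lie open on the mat, free between the fingers (pivot (322,157)). Retreating straight up, then stepping back to check.

```bash
python3 -m handwheel '[{"hand":1,"dx":0,"dy":0,"dz":1,"wx":0,"wy":0,"wz":0},{"hand":1,"dx":0,"dy":0,"dz":2,"wx":0,"wy":0,"wz":0},{"hand":1,"dx":0,"dy":0,"dz":3,"wx":0,"wy":0,"wz":0},{"hand":1,"dx":0,"dy":0,"dz":4,"wx":0,"wy":0,"wz":0},{"hand":1,"dx":-0.5,"dy":0,"dz":4,"wx":0,"wy":0,"wz":0},{"hand":1,"dx":-1.5,"dy":0,"dz":4,"wx":0,"wy":0,"wz":0},{"hand":1,"dx":-2,"dy":0,"dz":4,"wx":0,"wy":0,"wz":0},{"hand":1,"dx":-1.5,"dy":0,"dz":3,"wx":0,"wy":0,"wz":0},{"hand":1,"dx":0,"dy":0,"dz":0,"wx":0,"wy":0,"wz":0},{"hand":1,"dx":0,"dy":0,"dz":0,"wx":0,"wy":0,"wz":0}]'
python3 - <<'E'
from h import *
im,d,c=snap('wrist','v'); W=pts(d,*c)
hsv=cv2.cvtColor(im,cv2.COLOR_RGB2HSV); m=cv2.inRange(hsv,(45,100,50),(80,255,255)); m[:,430:]=0
n,lab,st,ce=cv2.connectedComponentsWithStats(m)
for i in range(1,n):
    if st[i,4]>200:
        P=W[lab==i]; P=P[P[:,2]>.02]; print(st[i],cv2.minAreaRect(P[:,:2].astype(np.float32)*1000),np.percentile(P[:,2],[10,50,90]).round(4))
im,d,c=snap('scene','v')
E
```

```text
time_s: 19.65
position: [0.4257, -0.2954, 0.2572]
tcp_rot: [[0.982, 0.187, 0.002], [0.187, -0.982, -0.002], [0.001, 0.002, -1.0]]
force: [0.7, -0.6, -0.5]
opening: 0.996
[297 138  19  63 694] ((471.7469177246094, -269.5686340332031), (69.62678527832031, 12.954828262329102), 2.3876445293426514) [0.0286 0.0303 0.0315]
[343 139  18  63 721] ((481.1131896972656, -321.9817199707031), (70.50019073486328, 13.07819652557373), 18.85457420349121) [0.0279 0.0301 0.0314]
```

View pics/v_wrist.png

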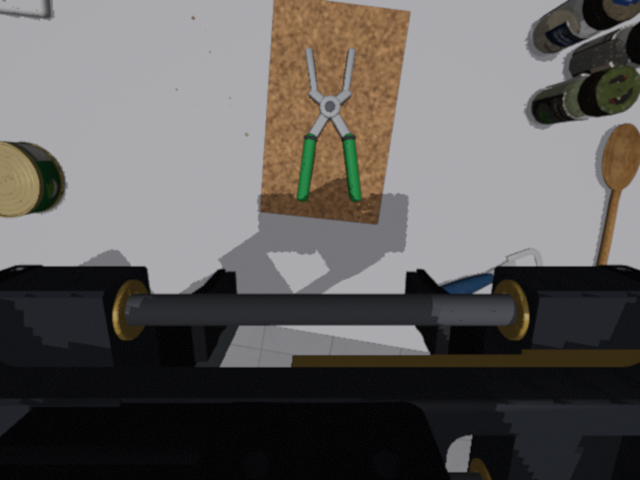

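View pics/v_scene.png

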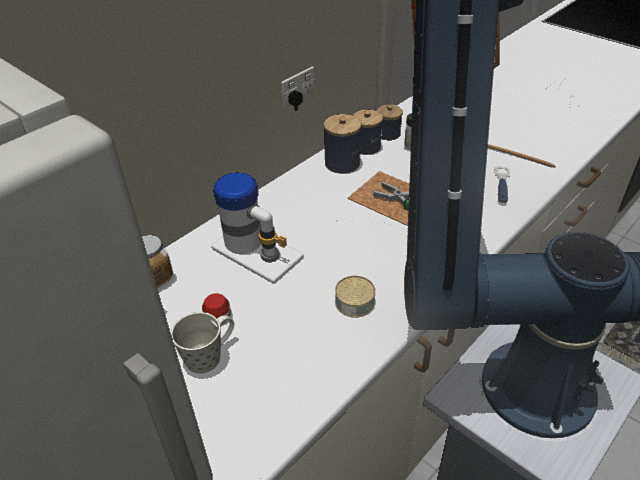

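The pliers lie flat on the mat within 1 mm of where they started, with handle tops at z = 0.030. In the scene view the tin (355,295), timer (215,305) and mug (200,340) stand unmoved and the clamp is closed. Handing in.

```bash
python3 -c "
from rig import hand_in
print(hand_in())"
```

```text
the job is handed in; nothing more can be done
None
```

I took the green pliers from the mat, set their jaws round the clamp's tabs from above, and squeezed in small steps until the clamp clicked shut. Then I opened the jaws, lifted out and laid the pliers back on the mat. I handed in at about 20 s of the 64 s; no verdict is reported.

- **Clamp:** the tabs measured about 19.8 mm over their outsides while open. They jumped from about 17 mm to 12.7 mm at the click, and measured 12 mm with the jaws open again. That is a travel of about 7.8 mm by picture, against 8 mm for shut and 8.9 mm for crushed. The force on the tool dropped back to near zero at the click.
- **Pliers:** they lie flat inside the mat, within about 1 mm of where they started. The handle tops are at z ≈ 0.030 m, as at the start.
- **Robot and bystanders:** the gripper is open and about 0.25 m above the mat, touching nothing. The tin, timer and mug show no movement in the scene picture, checked by eye only.

**Checks that disagreed:**
- The jaw gap seen in the pictures before contact was 1.5 to 3.5 mm smaller than the value worked out from the handle opening. The two agreed once the jaws touched the tabs.
- The tab width varied by about 1 mm between views (18.6 to 19.8 mm).
- My first move was refused because the rows left out some keys; the arm did not move.

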